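Clamp the nail-drill handpiece in the filing cradle

TASK

Take the cordless nail-drill handpiece from its pink rest, lay it in the V-blocks of the filing cradle with its nose away from the clamp, and slide it gently back until its tail is flush against the rubber foot of the stop screw. Then push the toggle clamp's red handle over and down past its dead point until it stays home and the rubber tip holds the handpiece. Use a light hand: do not ram the handpiece or force the handle, and leave the polish bottles, buffer and brush where they are.

Things in the scene. Friction and masses are not known exactly. Their poses are not given: they have to be found in the camera images.
- cradle: Filing cradle fixed to the table: base plate 262 x 86 x 12 mm with two black V-blocks, a grey riser with a stop screw, and a toggle clamp on the riser. Origin on the table plane; x level along the V-blocks from riser to front (the way the nose must point), z up. (x, z) below are mm in this frame at y = 0. Riser 50 mm wide, top z = 50, x = -110 to -4. More than 25 N pressed on cradle or clamp is forcing it.
- v_mid (a point): Point on the axis of the V-blocks, (75, 45), x as the cradle's: a handpiece lying in them has its axis at y = 0, z = 45. V-blocks with 90 degree notches, 44 mm wide, tops at z = 44, at x = 16 to 40 and 110 to 120: between them 70 mm of free room for fingers down to the base plate's top at z = 12.
- handpiece_tail (a point): Centre of the handpiece's flat tail face, 60 mm from handpiece_mid; x from tail to nose. It must end flush (within 1.5 mm) on the stop screw: an 18 mm round rubber foot on the V-blocks' axis in front of the riser, screwed in or out by the last user, so its face is anywhere from x = 2 to 14; not measured: feel for it or look. More than 25 N in all between handpiece and cradle is ramming.
- grip_open (a point): Middle of the clamp's red grip, open (start), if the clamp sat mid-slot: (-95, 138); a fixed mark on the cradle. The clamp is bolted through slots and really sits up to 4 mm either way along the cradle's x, not measured: find the handle by touch or sight. Open, the 14 x 14 x 54 mm grip leans back at 64 degrees above level, from z = 114 to 162; the raised arm stands from (-51, 84) to (-20, 170).
- grip_path (a point): A fixed mark at the grip's middle at the dead point, mid-slot. The grip's middle goes through (joint clamp_handle: x, z, slope in degrees above level to the rear): 0: -95, 138, 64; 0.07: -101, 138, 58; 0.18: -106, 137.5, 53; 0.34: -110, 136.5, 48; 0.53: -113, 135.5, 43; 0.77: -115, 133.5, 38; 1.08: -117.5, 130, 32; 1.35: -119, 126, 27; 1.58: -120.5, 122, 22.5; 1.81: -122, 117, 18; 1.97: -123, 114, 15.
- clamp_handle (a joint): Toggle angle, rad: 0 open (start), grows as the handle goes to the rear (cradle's -x) and down; 1.81 dead point, 1.97 solid closed stop. Light (1 to 2 N) to about 1.2, where the tip meets the handpiece; then stiffens to about 8 N at the grip's middle near 1.45, eases to nothing at the dead point and snaps onto its stop by itself. Let go before the dead point, it springs back to about 1.2.
- clamp_tip (a joint): How far the spring-loaded rubber tip of the clamp (16 mm wide, 12 N per mm) is pressed in, m: 0 free, about 0.0013 when the clamp is closed on the handpiece. Open, the tip hangs at about (6, 143), so a handpiece can be lowered into the V-blocks with its tail at x = 22 or more.
- handpiece_mid (a point): White cordless nail-drill handpiece with copper rings: round barrel 28 mm wide, 122 mm long from its flat tail, then a tapered nose with a small drum bit, 173 mm in all, about 160 g; free to roll. Origin on its axis 60 mm from the tail; x from tail to nose. It starts level, axis 40 mm above the table, in a fixed pink rest: posts 42 mm wide and high, 44 to 56 mm either side of here, free room between.
- polish_red: Gel polish bottle, red, 28 x 28 mm, 80 mm high with a black cap, standing loose on the table; origin under its centre. Leave it alone.
- polish_blue: Gel polish bottle, blue, 28 x 28 mm, 80 mm high with a black cap, standing loose on the table; origin under its centre. Leave it alone.
- polish_green: Gel polish bottle, green, 28 x 28 mm, 80 mm high with a black cap, standing loose on the table; origin under its centre. Leave it alone.
- polish_plum: Gel polish bottle, plum, 28 x 28 mm, 80 mm high with a black cap, standing loose on the table; origin under its centre. Leave it alone.
- buffer: Yellow and white buffing block 95 x 26 x 26 mm lying loose; origin under its centre, long along x. Leave it alone.
- gel_brush: Copper-handled gel brush, 140 mm long, 9 mm thick, lying loose; origin on the table under its handle, long along x. Leave it alone.
Mind the look-alikes: they are no part of the job. Of the things that look like the part that bears handpiece_tail, the smaller one is meant.

How it is judged (in metres and radians):
On the way, in this order (a step that is already met when the one before it is completed fails the run):
1. the handpiece lies in both V-blocks, nose away from the clamp, tail flush against the stop screw, clamp still open (distance between handpiece_tail and end_stop_c0 below 0.0045 m and y of handpiece_tail in the frame of cradle between -0.002 and 0.002 m and z of handpiece_tail in the frame of cradle between 0.043 and 0.047 m and angle between the x axis of handpiece_mid and the x axis of cradle, either way round below 0.03 rad and value of joint clamp_handle below 1 rad), for 0.2 s.
2. the clamp handle is past its dead point and the tip is pressed onto the handpiece (value of joint clamp_handle above 1.88 rad and value of joint clamp_tip above 0.0008 m), for 0.2 s.
At the end, for the whole second after the job is handed in: The handpiece lies still in both V-blocks (axis within 2 mm and 0.03 rad), nose away from the clamp, tail flush on the stop screw's foot (within 1.5 mm); the clamp handle is past its dead point (joint above 1.88) and its rubber tip is pressed in at least 0.8 mm (all of step 2 and distance between handpiece_tail and end_stop_c0 below 0.0045 m and y of handpiece_tail in the frame of cradle between -0.002 and 0.002 m and z of handpiece_tail in the frame of cradle between 0.043 and 0.047 m and angle between the x axis of handpiece_mid and the x axis of cradle, either way round below 0.03 rad and linear speed of handpiece below 0.01 m/s and angular speed of handpiece below 0.1 rad/s); the robot touches nothing.
It fails at once if the handle is forced, or the cradle or clamp is struck: the robot presses on them with more than 25 N (contact force between any of the fingers, the arm and cradle above 25 N).
It fails at once if the handpiece is dropped into the cradle or rammed against the stop or blocks: more than 25 N between them while the clamp is open (contact force between handpiece and cradle above 25 N and value of joint clamp_handle below 1 rad).
It fails at once if a polish bottle, the buffer or the brush is moved by more than 20 mm (distance of any of polish_red, polish_blue, polish_green, polish_plum, buffer, gel_brush from where it was at the start of the episode above 0.02 m).
It also fails if it takes over 72 s, if anything falls off the work surface, if the arm or the gripper's body presses on something with over 40 N, if the wrist force passes 120 N, or if a joint passes its speed limit or range.

ROBOT

A 7-joint arm with a two-finger parallel gripper is mounted at the origin on the work surface. World frame = base frame: x ahead of the robot, y to its left, z up, the work surface at z = 0. Lengths are in m, angles in degrees, forces in N, time in s.
With the tool pointing down it reaches from about 0.425 to 0.875 m from the base axis. Payload 4.7 kg.
Tool frame: the origin (TCP) lies at the very end of the fingers, on their centre line; the grasp point (between the pads) lies env.tcp_to_grasp behind it (env.tcp_to_grasp is the distance from the TCP to the grasp point, in m); z points along the fingers, x is the direction in which the jaws open and shut, and the axes are right-handed (so a half turn about z gives the same grasp; the last joint's range is limited). The gripper opens to 87 mm and grips with 3 to 60 N. Pads are 19 mm wide; open, the fingers measure 117 mm over their backs; the gripper's body (75 mm by 190 mm) begins 51 mm behind the grasp point.
Start: joints at [65.781, 18.392, -4.016, 83.108, 1.295, 78.541, -3.26], TCP at [0.275, -0.589, 0.223] pointing down, gripper open.
Joint ranges: [-163.93, 163.93], [-17.29, 119.83], [-79.2, 71.16], [3.27, 140.29], [-89.18, 269.18], [5.43, 117.66], [-154.24, 154.24]. Speed limits (degrees/s): [147.25, 147.25, 180, 180, 180, 180, 180].

INTERFACE

Orientations are given as [roll, pitch, yaw] about the fixed x, y, z axes, in that order (R = Rz(yaw) Ry(pitch) Rx(roll)).
In Python, from cell import env gives the robot as it stands. The module is installed in compiled form; this text tells all that it offers.
- The arm moves only by the tool send_rows, never from a script. Its argument "steps" is a list of rows, each a list of 3 entries, a list of its own where there are three numbers: the shift along the tool's x, y, z in m, then the turn, a rotation vector about the tool's x, y, z in rad, then the finger opening in m, from 0 to 0.087. A call has exactly 5 rows; each row is the pose to reach, as a shift and turn from the pose commanded when the call began, along the tool's axes at that moment; what a row does not reach only later rows make up. A row lasts 1/12 s, in which the tool goes at most 41.7 mm and 7.16 degrees, less where a joint would pass 70% of its speed; a pose out of reach is approached as far as the arm can. A call with a gripper value outside its range is refused whole. The fingers move at their own pace and stop on an object; "grip_force" is the grip in N (left out, the last holds). Time passes only in rows, so rows that repeat a pose let the fingers close, or fill a call up. It gives the time, the measured TCP pose, the force and the opening at its end, in the units of the state.
- env.get_obs(): the state, without advancing time (a new reading comes with each control period).
- env.read_camera(name): name is "scene" or "side" or "wrist"; returns a dict with "pixels" (480x640x3 uint8, red, green, blue), "fx", "fy", "cx", "cy" (pixels), "position" and "rotation" of the camera in the world. Camera axes: x right, y up, looking along -z (the intrinsics and any distortion apply to the point x, -y, -z); pixel columns grow to the right and rows downward; lengths in m; the calibration is good to about 2 mm. A picture is of the moment at which its call begins. There is no depth.
- env.sign_off(): hands the job in, once; it reports no verdict.
The state is a dict: "time_s": time; "qpos": joint angles; "joint_velocities": joint speeds; "effort": joint torques, N m; "tool_pos": TCP position; "tool_rot": TCP orientation; "force": force on the tool from outside, world axes, zero at the start; "wrist_torque": the same for the moment, N m; "grip_width": finger opening in m.
Only numpy, scipy, OpenCV 4.12 (cv2) and the standard library are available. Lean on these libraries where they do the work, as an engineer would, in place of code of your own. Each camera call takes 0.05 s, during which the arm holds its last target.

## Working session

There is one attempt and no reset: what is moved stays moved. The work goes in short steps, Python scripts to look and compute and a tool call to move; the robot and the scene stay as the last step left them, time stands still between calls to the robot, and variables do not carry over. Pictures are saved under pics/ and viewed, and the job is handed in when it is done.

Besides the shell and the picture viewer there is one more tool, called as a command line: name --argument value ..., lists and objects as JSON in quotes. send_rows: Moves the arm, as the interface text tells. Its arguments: {"type":"object","properties":{"steps":{"type":"array"},"grip_force":{"type":"number"}},"required":["steps"]}

```bash
mkdir -p pics; cat > h.py <<'E'
import numpy as np, cv2
from cell import env
def snap(n,f):
    c=env.read_camera(n); cv2.imwrite('pics/'+f,c['pixels'][:,:,::-1]); 
    np.savez('pics/'+f+'.npz',**{k:np.array(v) for k,v in c.items()}); return c
E
python3 - <<'E'
from h import *
o=env.get_obs(); print(o, env.tcp_to_grasp)
for n in ['scene','side','wrist']:
    c=snap(n,n+'0.png'); print(n,[ (k,v) for k,v in c.items() if k!='pixels'])
E
```

```text
{'time_s': 0.0, 'qpos': array([65.7819997 , 18.44121512, -4.01643576, 83.17536445,  1.29586532,
       78.54183594, -3.26202172]), 'joint_velocities': array([ 0.0283632 , -0.02150052,  0.0248558 ,  0.04551714, -0.0159839 ,
       -0.06575581,  0.08176779]), 'effort': array([-9.28969166e-04, -4.91285312e+01, -4.04507238e-01, -3.12526023e+01,
       -6.41303463e-02,  4.35921131e-02,  1.64976359e-04]), 'tool_pos': array([ 0.27468557, -0.58848297,  0.22143318]), 'tool_rot': array([ 1.79993619e+02,  1.13116812e-01, -6.49732368e+01]), 'force': array([-0.50399443, -0.73483927, -0.26049831]), 'wrist_torque': array([ 0.01594402, -0.03951181, -0.04650949]), 'grip_width': 0.08738960283647877} 0.0187
scene [('fx', 531.045354141655), ('fy', 531.045354141655), ('cx', 318.1377920870871), ('cy', 243.73113330804253), ('position', array([ 1.33042019, -0.31895676,  0.93751181])), ('rotation', array([46.65273001,  1.14291778, 64.45831277]))]
side [('fx', 599.3011653920227), ('fy', 599.3011653920227), ('cx', 319.55346500974247), ('cy', 233.30058013516057), ('position', array([-0.0248001 ,  1.12032442,  0.84580256])), ('rotation', array([  59.14144433,    0.44067519, -152.83017545]))]
wrist [('fx', 359.7617528179294), ('fy', 359.7617528179294), ('cx', 320.20204879222695), ('cy', 237.95208829475644), ('position', array([ 0.35073989, -0.55388331,  0.38422127])), ('rotation', array([-17.82232248,   0.15901901, -64.94469652]))]
```

View pics/scene0.png

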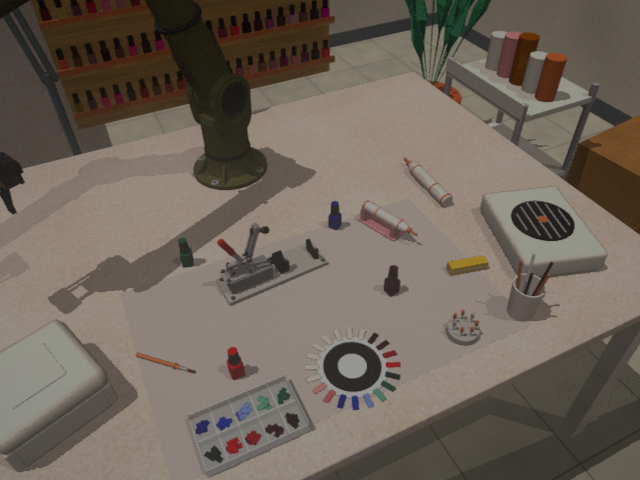

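View pics/side0.png

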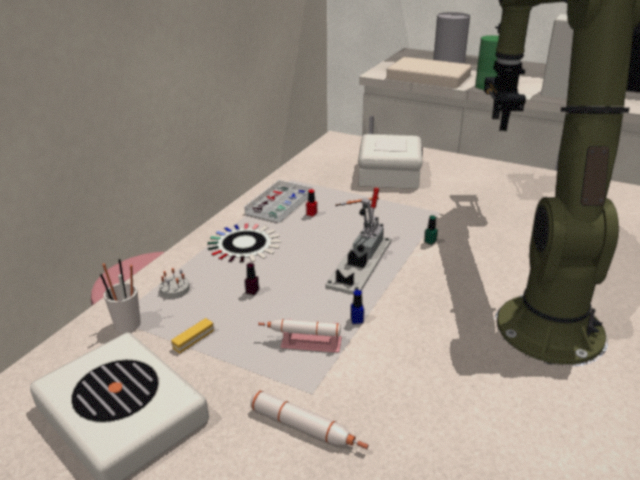

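View pics/wrist0.png

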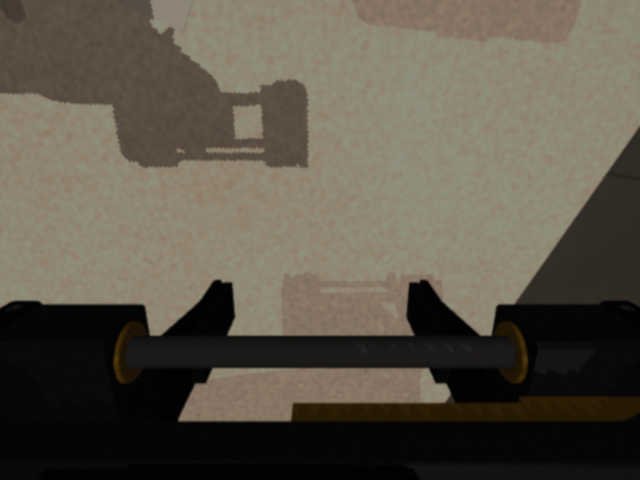

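```bash
python3 - <<'E'
from h import *
a=cv2.imread('pics/scene0.png'); b=cv2.imread('pics/side0.png')
def crop(im,x0,y0,w,h,f,n): cv2.imwrite('pics/'+n,cv2.resize(im[y0:y0+h,x0:x0+w],None,fx=f,fy=f,interpolation=cv2.INTER_CUBIC))
crop(a,200,210,140,100,5.7,'c1.png'); crop(a,320,180,140,100,5.7,'c2.png')
crop(b,310,180,140,120,5,'c3.png'); crop(b,240,290,140,80,5.7,'c4.png')
E
```

```text
(no output)
```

View pics/c1.png

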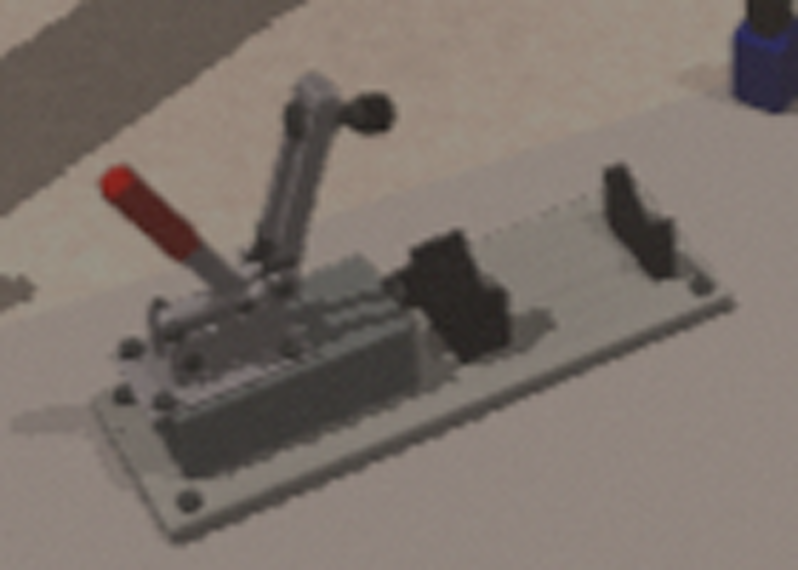

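View pics/c2.png

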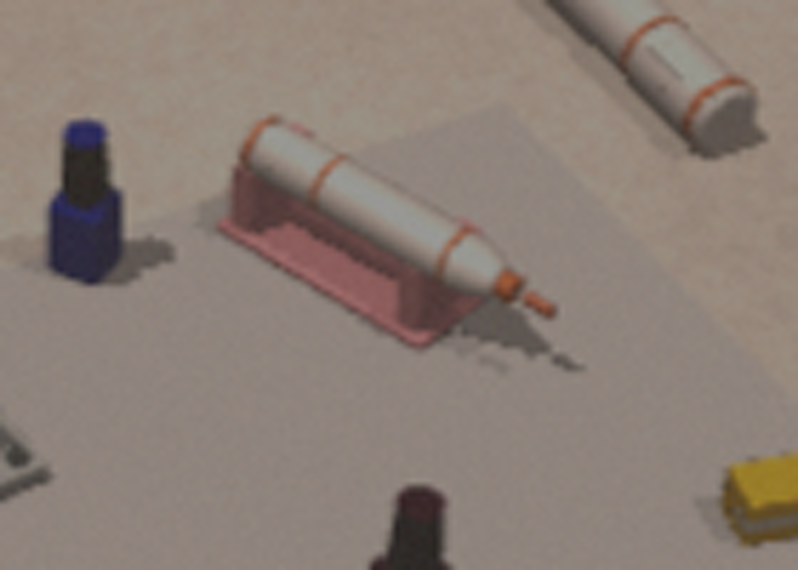

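View pics/c3.png

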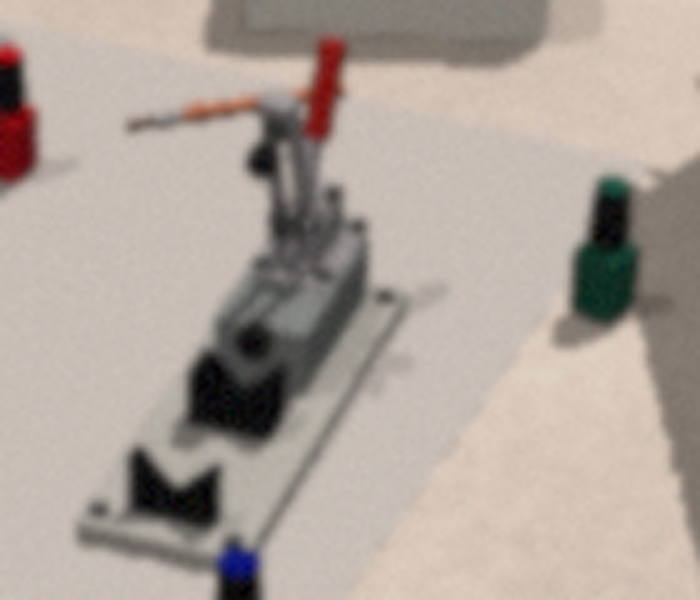

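View pics/c4.png

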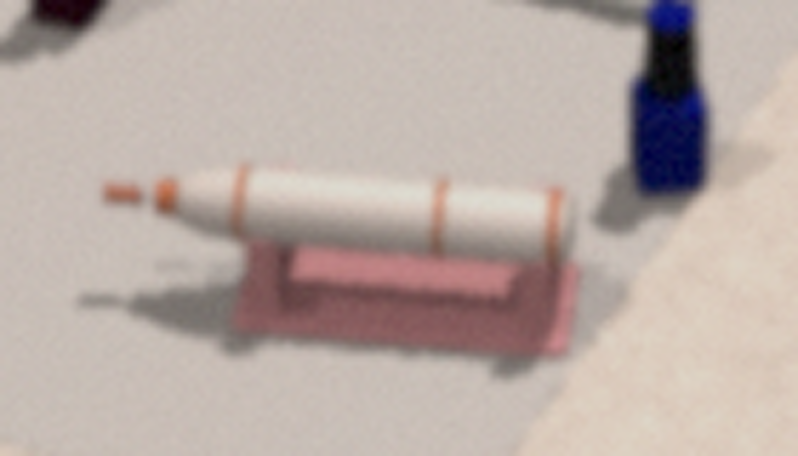

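```bash
cat >> h.py <<'E'
from scipy.spatial.transform import Rotation as R
from scipy.optimize import least_squares
def load(f): 
    d=np.load('pics/'+f+'.npz'); return d
def proj(c,P):
    P=np.atleast_2d(P); Rm=R.from_euler('xyz',c['rotation'],degrees=True).as_matrix()
    q=(P-c['position'])@Rm
    return np.c_[c['cx']+c['fx']*q[:,0]/-q[:,2], c['cy']-c['fy']*q[:,1]/-q[:,2]]
def ray(c,uv,z):
    Rm=R.from_euler('xyz',c['rotation'],degrees=True).as_matrix()
    d=Rm@np.array([(uv[0]-c['cx'])/c['fx'],-(uv[1]-c['cy'])/c['fy'],-1]); p=np.array(c['position'])
    return p+d*(z-p[2])/d[2]
def tri(c1,u1,c2,u2):
    f=lambda P:np.r_[proj(c1,P)[0]-u1,proj(c2,P)[0]-u2]
    s=least_squares(f,[0.6,0,0.05]); return s.x,s.fun
def c2w(p,P):
    P=np.atleast_2d(np.array(P,float))/1000; c,s=np.cos(p[2]),np.sin(p[2])
    return np.c_[p[0]+c*P[:,0]-s*P[:,1],p[1]+s*P[:,0]+c*P[:,1],P[:,2]]
E
python3 - <<'E'
from h import *
S=load('scene0.png');D=load('side0.png')
s=lambda x,y,o:np.array([x/5.7+o[0],y/5.7+o[1]])
o=(200,210)
for n,p,z in [('frontR',(733,303),.012),('rearR',(180,533),.012),('rearL',(95,400),.012),('Vfront L top',(615,168),.044),('Vrear Rtop',(505,292),.044),('Vrear Ltop',(460,235),.044)]:
    print(n,ray(S,s(*p,o),z))
sd=lambda x,y:np.array([x/5+310,y/5+180])
for n,p,z in [('frontR',(80,527),.012),('rearL',(407,298),.012),('Vfront R top',(137,452),.044),('Vfront L',(217,475),.044)]:
    print('side',n,ray(D,sd(*p),z))
print('hp scene tail',ray(S,s(257,137,(320,180)),.044),'nose',ray(S,s(540,305,(320,180)),.04))
sd2=lambda x,y:np.array([x/5.7+240,y/5.7+290])
print('hp side tail',ray(D,sd2(572,225),.04),'nose',ray(D,sd2(105,192),.04))
print('grip mid',tri(S,s(153,210,o),D,sd(326,88)), 'tip',tri(S,s(372,112,o),D,sd(262,158)))
for n,uv in [('red',(235,378)),('green',(187,265)),('blue',(334,228)),('plum',(392,294))]: print(n,ray(S,uv,0))
E
```

```text
frontR [0.51150094 0.08024351 0.012     ]
rearR [ 0.5278208  -0.17451947  0.012     ]
rearL [ 0.4428576  -0.18296056  0.012     ]
Vfront L top [0.44321067 0.05716371 0.044     ]
Vrear Rtop [ 0.49147418 -0.01550747  0.044     ]
Vrear Ltop [ 0.451516   -0.01915898  0.044     ]
side frontR [0.49465053 0.08888918 0.012     ]
side rearL [ 0.43199995 -0.17431333  0.012     ]
side Vfront R top [0.47766912 0.06252075 0.044     ]
side Vfront L [0.43602856 0.06293838 0.044     ]
hp scene tail [0.38606288 0.25075385 0.044     ] nose [0.53978295 0.30677473 0.04      ]
hp side tail [0.38121848 0.24876325 0.04      ] nose [0.54265289 0.30889814 0.04      ]
grip mid (array([ 0.47578688, -0.15139122,  0.13724577]), array([-0.4233497 , -0.33299272, -0.50826735,  0.36958993])) tip (array([ 0.46981125, -0.0574807 ,  0.14473524]), array([-0.25046219, -0.18287309, -0.27889814,  0.18598564]))
red [ 0.70916883 -0.23047277  0.        ]
green [ 0.34875133 -0.23179795  0.        ]
blue [ 3.90109414e-01  1.56315748e-01 -1.11022302e-16]
plum [0.65742205 0.17264727 0.        ]
```

```bash
cat > plan.py <<'E'
# usage: plan(cmd=(x,y,z,yaw), tgt, n rows) prints shift in tool axes & rotation about tool z
import numpy as np,sys
def plan(c,t):
    ps=np.radians(c[3]); d=np.array(t[:3])-np.array(c[:3])
    X=np.array([np.cos(ps),np.sin(ps),0]);Y=np.array([np.sin(ps),-np.cos(ps),0])
    print('shift',np.round([d@X,d@Y,-d[2]],4),'rotz',np.round(-np.radians(t[3]-c[3]),4))
E
python3 - <<'E'
from plan import *
a=np.array([.275,-.589,.223,-65]); b=np.array([.463,.01,.30,4])
for i in range(4): plan(a+(b-a)*i/4,a+(b-a)*(i+1)/4)
E
```

```text
shift [-0.1159 -0.1059 -0.0192] rotz -0.3011
shift [-0.0792 -0.1355 -0.0193] rotz -0.3011
shift [-0.0355 -0.1529 -0.0192] rotz -0.3011
shift [ 0.0114 -0.1565 -0.0192] rotz -0.3011
```

send_rows --steps '[[[-0.0232,-0.0212,-0.0038],[0,0,-0.06],0.087],[[-0.0464,-0.0424,-0.0077],[0,0,-0.12],0.087],[[-0.0695,-0.0635,-0.0115],[0,0,-0.18],0.087],[[-0.0927,-0.0847,-0.0154],[0,0,-0.24],0.087],[[-0.1159,-0.1059,-0.0192],[0,0,-0.3],0.087]]'

```text
time_s: 0.57
tool_pos: [0.322, -0.4376, 0.2415]
tool_rot: [180.0, 0.0, -47.6]
force: [0.8, -0.5, 0.6]
grip_width: 0.087
```

send_rows --steps '[[[-0.0158,-0.0271,-0.0038],[0,0,-0.06],0.087],[[-0.0317,-0.0542,-0.0077],[0,0,-0.12],0.087],[[-0.0475,-0.0813,-0.0115],[0,0,-0.18],0.087],[[-0.0634,-0.1084,-0.0154],[0,0,-0.24],0.087],[[-0.0792,-0.1355,-0.0192],[0,0,-0.3],0.087]]'

```text
time_s: 0.98
tool_pos: [0.3691, -0.2878, 0.2609]
tool_rot: [180.0, 0.0, -30.4]
force: [0.5, 0.2, 0.2]
grip_width: 0.087
```

send_rows --steps '[[[-0.0071,-0.0306,-0.0038],[0,0,-0.06],0.087],[[-0.0142,-0.0612,-0.0077],[0,0,-0.12],0.087],[[-0.0213,-0.0917,-0.0115],[0,0,-0.18],0.087],[[-0.0284,-0.1223,-0.0154],[0,0,-0.24],0.087],[[-0.0355,-0.1529,-0.0192],[0,0,-0.3],0.087]]'

```text
time_s: 1.4
tool_pos: [0.4163, -0.1382, 0.2802]
tool_rot: [180.0, -0.0, -13.2]
force: [0.1, -0.3, 0.9]
grip_width: 0.0868
```

send_rows --steps '[[[0.0023,-0.0313,-0.0038],[0,0,-0.06],0.087],[[0.0046,-0.0626,-0.0077],[0,0,-0.12],0.087],[[0.0068,-0.0939,-0.0115],[0,0,-0.18],0.087],[[0.0091,-0.1252,-0.0154],[0,0,-0.24],0.087],[[0.0114,-0.1565,-0.0192],[0,0,-0.3],0.087]]'

```text
time_s: 1.82
tool_pos: [0.4636, 0.0114, 0.2995]
tool_rot: [180.0, -0.0, 3.9]
force: [1.7, -1.1, 0.3]
grip_width: 0.0871
```

```bash
python3 - <<'E'
from h import *
c=snap('wrist','w1.png'); print(c['position'],c['rotation'],env.get_obs()['tool_pos'],env.get_obs()['tool_rot'])
a=c['pixels'][:,:,::-1]
cv2.imwrite('pics/w1c.png',cv2.resize(a[60:330,200:440],None,fx=2.22,fy=2.22,interpolation=cv2.INTER_CUBIC))
E
```

```text
[0.45721361 0.09484714 0.4620997 ] [-17.76319123   0.06102817   3.97376552] [0.46524463 0.01895651 0.30047649] [-179.80319135   -0.18958097    4.62283224]
```

View pics/w1.png

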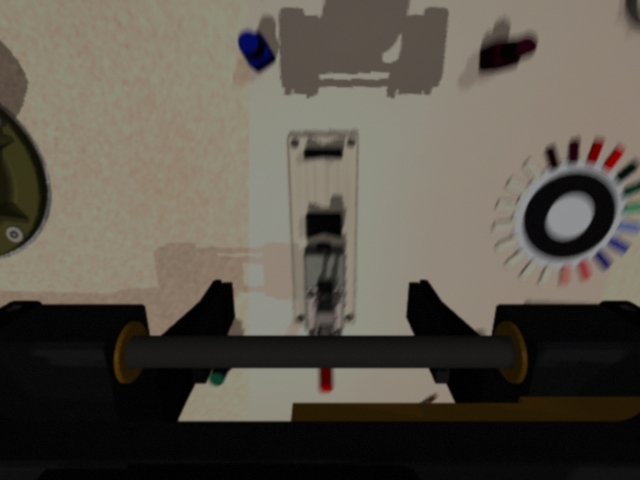

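View pics/w1c.png

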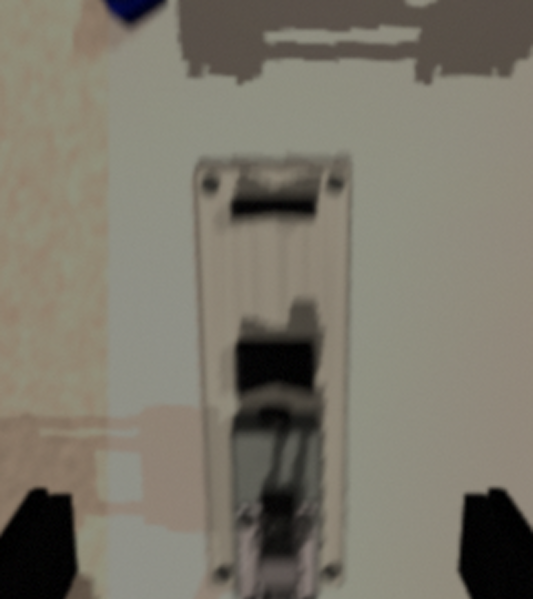

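```bash
python3 - <<'E'
from h import *
for i in range(3):
  c=snap('wrist',f'w2{i}.png'); print(c['position'],c['rotation'],env.get_obs()['tool_pos'],env.get_obs()['tool_rot'],env.get_obs()['time_s'])
a=c['pixels'][:,:,::-1]
cv2.imwrite('pics/w2c.png',cv2.resize(a[110:340,230:420],None,fx=2.6,fy=2.6,interpolation=cv2.INTER_CUBIC))
E
```

```text
[0.45734981 0.10170871 0.46342587] [-17.53172524  -0.12378821   4.65082191] [0.46452586 0.0159999  0.30011315] [-1.79894384e+02 -1.14355348e-01  4.39595195e+00] 1.9167
[0.45715032 0.09904713 0.46291346] [-17.6220034   -0.04632947   4.4249224 ] [0.4639366  0.01264165 0.29956124] [-1.79992451e+02 -2.94500670e-02  4.10941370e+00] 1.9667
[0.45719046 0.09602333 0.46223951] [-17.72029662   0.03943927   4.13773569] [0.4635582  0.01041149 0.29918278] [1.79968290e+02 2.17982198e-02 3.88787459e+00] 2.0167
```

View pics/w2c.png

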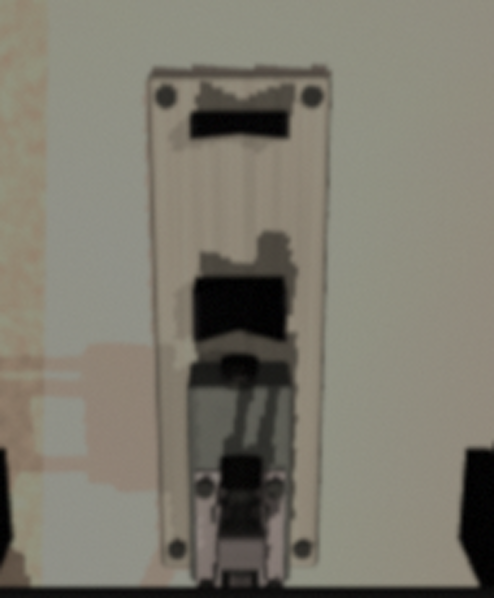

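```bash
cat > fit.py <<'E'
from h import *
c=load('w22.png')
pts=[((110,22,44),(190,137)),((110,-22,44),(289,135)),((16,22,44),(193,340)),((16,-22,44),(286,340)),((40,22,12),(195,278)),((40,-22,12),(286,278)),((-4,25,50),(190,387)),((-4,-25,50),(291,387)),((120,22,12),(190,111)),((120,-22,12),(289,112))]
P=[p for p,_ in pts]; U=np.array([u for _,u in pts])/2.6+[230,110]
f=lambda p:(proj(c,c2w(p,P))-U).ravel()
s=least_squares(f,[.467,-.052,1.62],loss='soft_l1')
if __name__=='__main__':
    print(s.x,np.degrees(s.x[2])); print((s.fun.reshape(-1,2)*2.6).round(1))
    for xs in (2,8,14): print(xs,(proj(c,c2w(s.x,[(xs,-9,45),(xs,0,54),(xs,9,45)]))-[230,110])*2.6)
E
python3 fit.py; python3 - <<'E'
from h import *
a=cv2.imread('pics/w22.png')
cv2.imwrite('pics/w2d.png',cv2.resize(a[205:275,290:360],None,fx=8,fy=8,interpolation=cv2.INTER_CUBIC)*2)
E
```

```text
[ 0.47065751 -0.05757601  1.64603432] 94.31081959456193
[[-0.2  2.3]
 [ 0.7  4. ]
 [ 0.3  2. ]
 [ 0.7  1.7]
 [ 0.3 -2.3]
 [-2.  -2.5]
 [-2.9 -0.7]
 [ 2.2 -1. ]
 [ 2.6 -0.7]
 [-2.7 -2. ]]
2 [[259.04099499 370.4745626 ]
 [240.16543603 377.15746256]
 [221.09928281 370.57337388]]
8 [[259.10394015 358.53352395]
 [240.15008143 365.0087513 ]
 [221.00544162 358.6335096 ]]
14 [[259.16740771 346.49338419]
 [240.13459688 352.75721571]
 [220.91082167 346.59456035]]
```

View pics/w2d.png

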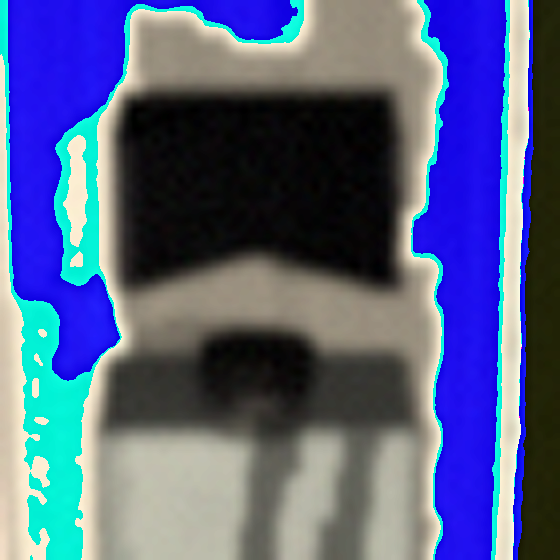

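```bash
python3 - <<'E'
from plan import *
a=np.array([.463,.010,.2998,3.8]); b=np.array([.44,.27,.20,-70])
for i in range(3): plan(a+(b-a)*i/3,a+(b-a)*(i+1)/3)
E
```

```text
shift [-0.0019 -0.087   0.0333] rotz 0.4294
shift [-0.0379 -0.0783  0.0333] rotz 0.4294
shift [-0.0671 -0.0554  0.0333] rotz 0.4294
```

send_rows --steps '[[[-0.0004,-0.0174,0.0067],[0,0,0.086],0.087],[[-0.0008,-0.0348,0.0133],[0,0,0.172],0.087],[[-0.0011,-0.0522,0.02],[0,0,0.258],0.087],[[-0.0015,-0.0696,0.0267],[0,0,0.344],0.087],[[-0.0019,-0.087,0.0333],[0,0,0.43],0.087]]'

```text
time_s: 2.43
tool_pos: [0.4558, 0.0953, 0.2653]
tool_rot: [179.9, 0.0, -21.3]
force: [1.2, 0.0, 0.3]
grip_width: 0.0872
```

send_rows --steps '[[[-0.0076,-0.0157,0.0067],[0,0,0.086],0.087],[[-0.0152,-0.0313,0.0133],[0,0,0.172],0.087],[[-0.0227,-0.047,0.02],[0,0,0.258],0.087],[[-0.0303,-0.0626,0.0267],[0,0,0.344],0.087],[[-0.0379,-0.0783,0.0333],[0,0,0.43],0.087]]'

```text
time_s: 2.85
tool_pos: [0.4486, 0.1818, 0.232]
tool_rot: [179.9, -0.0, -46.0]
force: [0.6, -0.0, 0.1]
grip_width: 0.0869
```

send_rows --steps '[[[-0.0168,-0.0139,0.0083],[0,0,0.1074],0.087],[[-0.0335,-0.0277,0.0167],[0,0,0.215],0.087],[[-0.0503,-0.0415,0.025],[0,0,0.322],0.087],[[-0.0671,-0.0554,0.0333],[0,0,0.4294],0.087],[[-0.0671,-0.0554,0.0333],[0,0,0.4294],0.087]]'

```text
time_s: 3.27
tool_pos: [0.4392, 0.272, 0.1976]
tool_rot: [179.8, 0.1, -70.2]
force: [-1.9, 0.1, 0.2]
grip_width: 0.0868
```

```bash
python3 - <<'E'
from h import *
for i in range(5):
  c=snap('wrist','w3.png')
print(c['position'],c['rotation'],env.get_obs()['tool_pos'],env.get_obs()['tool_rot'],env.get_obs()['time_s'])
E
```

```text
[0.52057471 0.29587637 0.36189624] [-1.78479572e+01 -1.78144081e-02 -7.01493602e+01] [0.4418808  0.26787114 0.19946191] [-1.79998983e+02 -7.46791424e-02 -7.02112147e+01] 3.5167
```

View pics/w3.png

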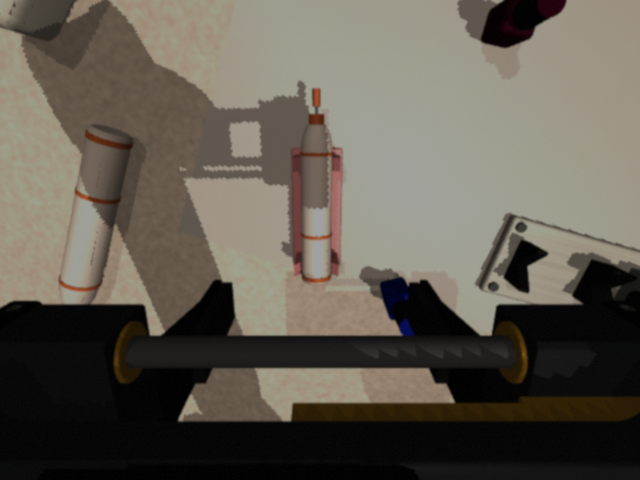

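```bash
python3 - <<'E'
from h import *
c=load('w3.png')
n=ray(c,(317,88),.04); r=ray(c,(317.3,153),.04+.014); t=ray(c,(316,283),.054)
print(n,r,t)
d=n-t; d[2]=0; print(np.linalg.norm(d)); d/=np.linalg.norm(d); print(np.degrees(np.arctan2(d[1],d[0])), t+.06*d, n-.113*d)
E
```

```text
[0.54501937 0.30741636 0.04      ] [0.49667725 0.28972517 0.054     ] [0.38431893 0.2507689  0.054     ]
0.17039238179473348
19.417731179018674 [0.44090612 0.27071608 0.054     ] [0.43844683 0.26984917 0.04      ]
```

send_rows --steps '[[[0,0,0.025],[0,0,0.009],0.07],[[0,0,0.055],[0,0,0.009],0.06],[[0,0,0.085],[0,0,0.009],0.06],[[0,0,0.11],[0,0,0.009],0.06],[[0,0,0.125],[0,0,0.009],0.06]]'

```text
time_s: 3.93
tool_pos: [0.4405, 0.2671, 0.0719]
tool_rot: [179.8, -0.1, -70.7]
force: [-0.5, -0.1, -0.3]
grip_width: 0.0635
```

send_rows --steps '[[[0,0,0.015],[0,0,0],0.06],[[0,0,0.03],[0,0,0],0.06],[[0,0,0.043],[0,0,0],0.06],[[0,0,0.05],[0,0,0],0.06],[[0,0,0.0535],[0,0,0],0.06]]'

```text
time_s: 4.35
tool_pos: [0.441, 0.2687, 0.0201]
tool_rot: [179.9, -0.0, -70.7]
force: [-0.2, 0.4, -0.6]
grip_width: 0.0598
```

send_rows --steps '[[[0,0,0],[0,0,0],0.06],[[0,0,0],[0,0,0],0.05],[[0,0,0],[0,0,0],0.04],[[0,0,0],[0,0,0],0.03],[[0,0,0],[0,0,0],0.026]]' --grip_force 8

```text
time_s: 4.77
tool_pos: [0.4414, 0.27, 0.0215]
tool_rot: [-179.9, -0.0, -70.6]
force: [-0.5, 0.3, -0.7]
grip_width: 0.0414
```

send_rows --steps '[[[0,0,0],[0,0,0],0.02],[[0,0,0],[0,0,0],0.02],[[0,0,0],[0,0,0],0.02],[[0,0,0],[0,0,0],0.02],[[0,0,0],[0,0,0],0.02]]' --grip_force 12

```text
time_s: 5.18
tool_pos: [0.4407, 0.2713, 0.0213]
tool_rot: [-180.0, 0.1, -70.6]
force: [-1.8, 4.7, 2.1]
grip_width: 0.0275
```

send_rows --steps '[[[0,0,-0.004],[0,0,0],0.02],[[0,0,-0.015],[0,0,0],0.02],[[0,0,-0.035],[0,0,0],0.02],[[0,0,-0.06],[0,0,0],0.02],[[0,0,-0.085],[0,0,0],0.02]]' --grip_force 15

```text
time_s: 5.6
tool_pos: [0.4406, 0.2683, 0.1068]
tool_rot: [179.9, -0.1, -70.6]
force: [0.0, 0.1, -1.3]
grip_width: 0.0279
```

send_rows --steps '[[[0,0,-0.025],[0,0,0],0.02],[[0,0,-0.05],[0,0,0],0.02],[[0,0,-0.068],[0,0,0],0.02],[[0,0,-0.0715],[0,0,0],0.02],[[0,0,-0.0715],[0,0,0],0.02]]'

```text
time_s: 6.02
tool_pos: [0.4419, 0.2692, 0.1787]
tool_rot: [-179.9, -0.1, -70.7]
force: [0.6, 0.1, -1.0]
grip_width: 0.0278
```

```bash
python3 - <<'E'
from h import *
for i in range(3):
  c=snap('wrist','w4.png')
o=env.get_obs();print(c['position'],c['rotation'],o['tool_pos'],o['tool_rot'],o['force'],o['time_s'],o['grip_width'])
snap('side','s4.png')
E
```

```text
[0.5197705  0.29611676 0.33890129] [-1.79249533e+01 -1.39052259e-02 -7.06257223e+01] [0.44022423 0.26872085 0.17599915] [ 1.79847967e+02 -4.70327543e-02 -7.06386536e+01] [-0.09361416 -0.53191335 -1.88677086] 6.1667 0.02764496140512598
```

View pics/w4.png

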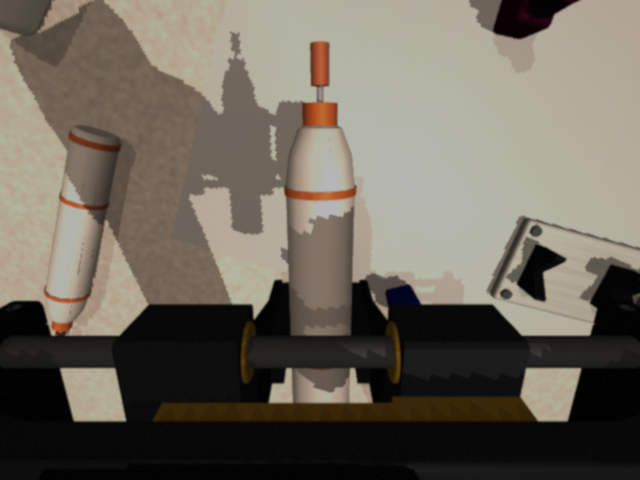

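View pics/s4.png

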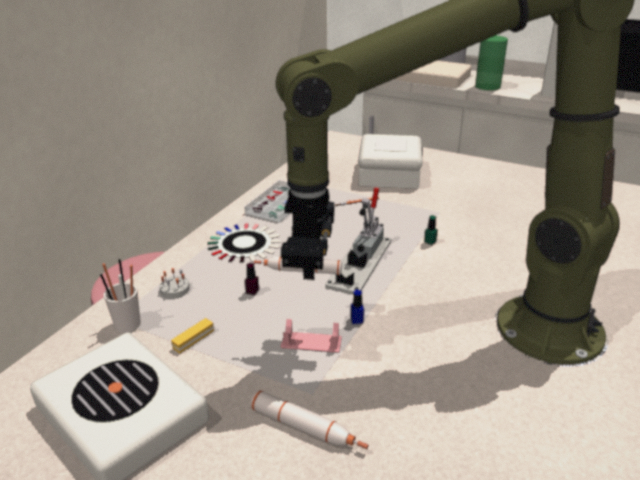

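```bash
python3 - <<'E'
from h import *
from plan import plan
c=load('w4.png'); tp=np.array([.44022,.26872,.1760]); 
ps=np.radians(-70.64);X=np.array([np.cos(ps),np.sin(ps),0]);Y=np.array([np.sin(ps),-np.cos(ps),0])
for u,z in [((320,42),0.0187),((320.5,193),.0327),((317.3,365),.0327)]:
    p=ray(c,u,tp[2]+z)-tp; print(p@X,-(p@Y))
# target
p=np.array([.47066,-.05758,1.64603])
for x in (67,84): print(x,c2w(p,[(x,0,45)]))
w=c2w(p,[(84,0,45)])[0]
a=np.array([.44,.2703,.178,-70.6]); b=np.array([w[0],w[1],.178,94.3-90])
for i in range(3): plan(a+(b-a)*i/3,a+(b-a)*(i+1)/3)
E
```

```text
0.00047947793035565955 0.11125357741857615
0.0006703264647217444 0.05929061683819107
-0.0006662266675481025 -0.015323384606345646
67 [[0.4656241  0.00923048 0.045     ]]
84 [[0.46434633 0.02618239 0.045     ]]
shift [ 0.0794  0.0194 -0.    ] rotz -0.4358
shift [ 0.0638  0.0511 -0.    ] rotz -0.4358
shift [ 0.0363  0.0733 -0.    ] rotz -0.4358
```

send_rows --steps '[[[0.0159,0.0039,0],[0,0,-0.087],0.02],[[0.0318,0.0078,0],[0,0,-0.174],0.02],[[0.0476,0.0116,0],[0,0,-0.261],0.02],[[0.0635,0.0155,0],[0,0,-0.348],0.02],[[0.0794,0.0194,0],[0,0,-0.4358],0.02]]'

```text
time_s: 6.63
tool_pos: [0.4481, 0.1875, 0.1761]
tool_rot: [179.9, 0.1, -45.4]
force: [0.4, 0.3, -2.2]
grip_width: 0.0274
```

send_rows --steps '[[[0.0128,0.0102,0],[0,0,-0.087],0.02],[[0.0255,0.0204,0],[0,0,-0.174],0.02],[[0.0383,0.0307,0],[0,0,-0.261],0.02],[[0.051,0.0409,0],[0,0,-0.348],0.02],[[0.0638,0.0511,0],[0,0,-0.4358],0.02]]'

```text
time_s: 7.05
tool_pos: [0.4562, 0.1061, 0.1762]
tool_rot: [179.9, 0.1, -20.4]
force: [0.6, -0.4, -1.4]
grip_width: 0.0276
```

send_rows --steps '[[[0.0095,0.019,0],[0,0,-0.11],0.02],[[0.018,0.037,0],[0,0,-0.22],0.02],[[0.0273,0.055,0],[0,0,-0.33],0.02],[[0.0345,0.07,0],[0,0,-0.42],0.02],[[0.0363,0.0733,0],[0,0,-0.4358],0.02]]'

```text
time_s: 7.47
tool_pos: [0.4644, 0.0223, 0.176]
tool_rot: [180.0, 0.2, 4.2]
force: [-0.3, -0.6, -2.1]
grip_width: 0.0278
```

```bash
python3 - <<'E'
from h import *
for i in range(5):
  c=snap('wrist','w5.png')
o=env.get_obs();print(c['position'],c['rotation'],o['tool_pos'],o['tool_rot'],o['force'],o['time_s'],o['grip_width'])
snap('side','s5.png');snap('scene','c5.png')
for n,b in [('s5',(240,160,200,150)),('c5',(180,160,200,150))]:
    a=cv2.imread(f'pics/{n}.png'); x,y,w,h=b; cv2.imwrite(f'pics/{n}z.png',cv2.resize(a[y:y+h,x:x+w],None,fx=4,fy=4,interpolation=cv2.INTER_CUBIC))
E
```

```text
[0.45804128 0.11043003 0.33971147] [-17.66789194   0.11998849   4.29844804] [0.46489296 0.02736877 0.17714856] [-1.79959127e+02  2.99367578e-02  4.33053178e+00] [ 0.36573576  0.63978985 -1.44330268] 7.7167 0.02753703979050031
```

View pics/w5.png

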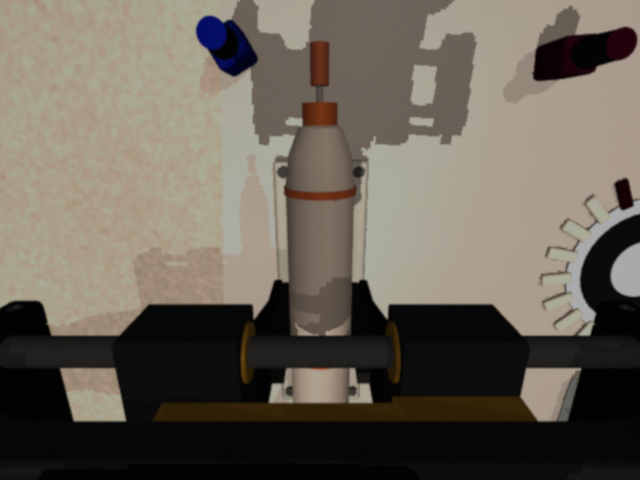

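View pics/s5z.png

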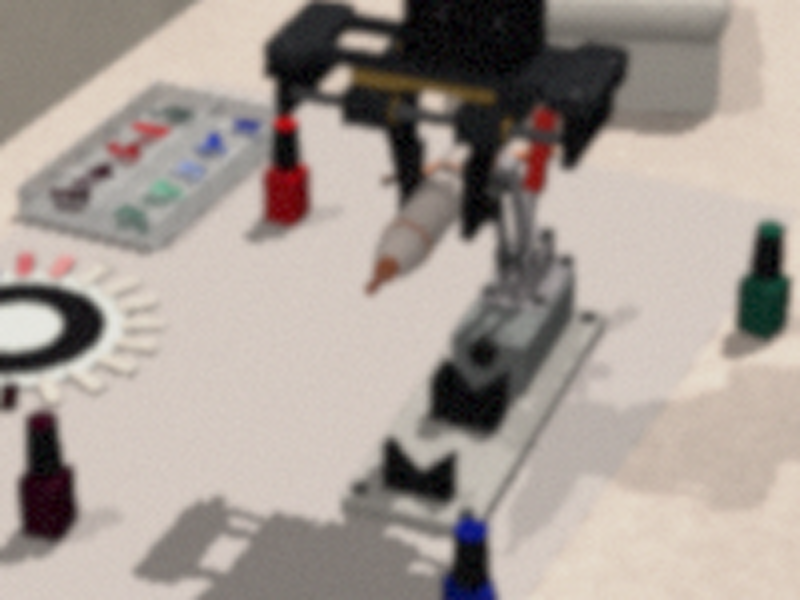

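View pics/c5z.png

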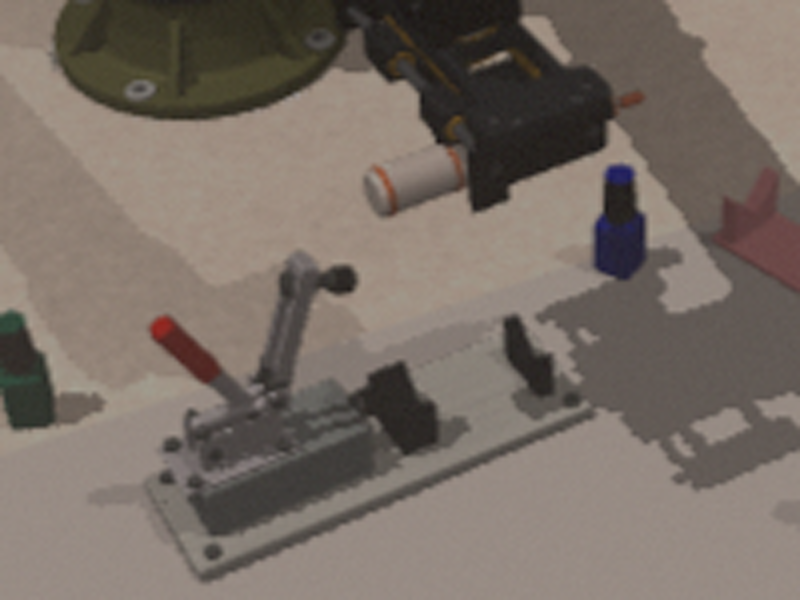

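```bash
python3 - <<'E'
from h import *
c=load('w5.png'); p=np.array([.47066,-.05758,1.64603])
def incr(w): 
    d=w[:2]-p[:2]; c,s=np.cos(p[2]),np.sin(p[2]); return 1000*np.array([c*d[0]+s*d[1],-s*d[0]+c*d[1]])
for u,z in [((284,172),.012),((359,172),.012),((278,159),.012),((366.5,159),.012),((290.5,391),.012),((351.5,391),.012),((320,42),.1957),((320.5,193),.2098)]: print(u,incr(ray(c,u,z)))
for i in range(6):
    cc=snap('wrist','w6.png'); o=env.get_obs(); print(incr(o['tool_pos']),o['tool_pos'][2],o['tool_rot'])
a=cc['pixels'][:,:,::-1]; cv2.imwrite('pics/w6z.png',cv2.resize(a[20:220,240:400],None,fx=3.7,fy=3,interpolation=cv2.INTER_CUBIC))
E
```

```text
(284, 172) [126.61874111  33.35700809]
(359, 172) [126.62252905 -34.38694122]
(278, 159) [138.13978931  38.36633585]
(366.5, 159) [138.13839028 -40.71090012]
(290.5, 391) [-113.58021365   33.55407875]
(351.5, 391) [-113.47292076  -33.90256407]
(320, 42) [196.23647586   0.32298775]
(320.5, 193) [1.44298353e+02 1.23519582e-01]
[84.6564825  -0.78651769] 0.17740994551817676 [-1.79999340e+02  9.89479260e-04  4.37117705e+00]
[84.41512934 -0.78560376] 0.17742874572926992 [1.79998946e+02 3.24865025e-05 4.35547838e+00]
[84.20329196 -0.80455181] 0.1774627249754985 [ 1.79993383e+02 -4.22294285e-03  4.34243464e+00]
[83.99585187 -0.80339126] 0.17745404213590077 [ 1.79993043e+02 -2.67277585e-03  4.32885927e+00]
[83.85629133 -0.8069992 ] 0.17746587859721247 [ 1.79991666e+02 -3.32696881e-03  4.32001856e+00]
[83.72844446 -0.81925681] 0.17747428806769505 [ 1.79990825e+02 -6.24006789e-03  4.31130055e+00]
```

View pics/w6z.png

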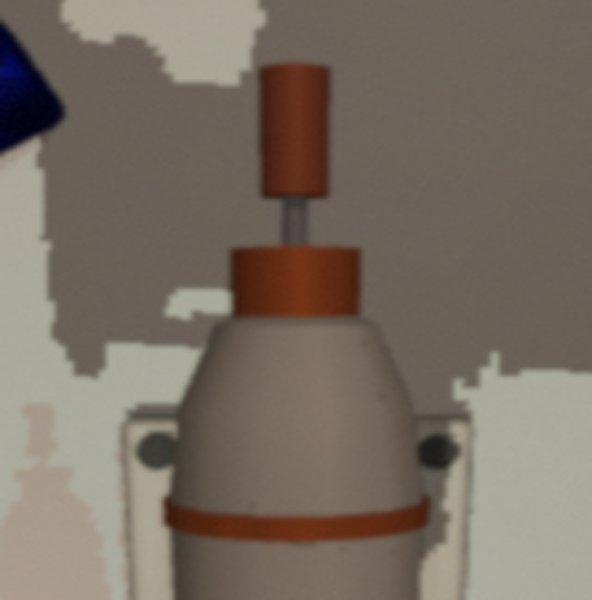

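send_rows --steps '[[[0.0005,-0.003,0.015],[0,0,0],0.02],[[0.0005,-0.003,0.04],[0,0,0],0.02],[[0.0005,-0.003,0.065],[0,0,0],0.02],[[0.0005,-0.003,0.09],[0,0,0],0.02],[[0.0005,-0.003,0.11],[0,0,0],0.02]]'

```text
time_s: 8.53
tool_pos: [0.4648, 0.0287, 0.0659]
tool_rot: [180.0, 0.1, 4.3]
force: [0.4, -0.3, -2.0]
grip_width: 0.0278
```

send_rows --steps '[[[0,0,0.01],[0,0,0],0.02],[[0,0,0.018],[0,0,0],0.02],[[0,0,0.024],[0,0,0],0.02],[[0,0,0.028],[0,0,0],0.02],[[0,0,0.03],[0,0,0],0.02]]'

```text
time_s: 8.95
tool_pos: [0.466, 0.0287, 0.0377]
tool_rot: [180.0, -0.0, 4.3]
force: [-1.4, 0.1, -1.2]
grip_width: 0.0278
```

```bash
python3 - <<'E'
from h import *
for i in range(3):
  c=snap('wrist','w7.png')
o=env.get_obs();print(o['tool_pos'],o['tool_rot'],o['force'],o['time_s'],o['grip_width'])
snap('side','s7.png');snap('scene','c7.png')
for n,b in [('s7',(260,180,160,120)),('c7',(200,180,160,120))]:
    a=cv2.imread(f'pics/{n}.png'); x,y,w,h=b; cv2.imwrite(f'pics/{n}z.png',cv2.resize(a[y:y+h,x:x+w],None,fx=5,fy=5,interpolation=cv2.INTER_CUBIC))
E
```

```text
[0.46601737 0.02874894 0.03801298] [ 1.79977184e+02 -6.20004540e-02  4.29409450e+00] [ 0.13936407  0.15277492 -1.18954322] 9.1 0.028086901290595188
```

View pics/s7z.png

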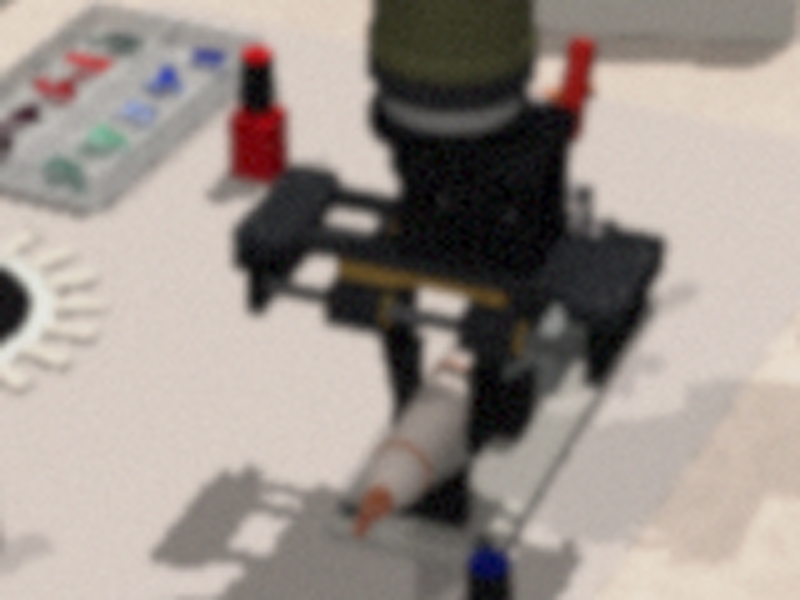

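View pics/c7z.png

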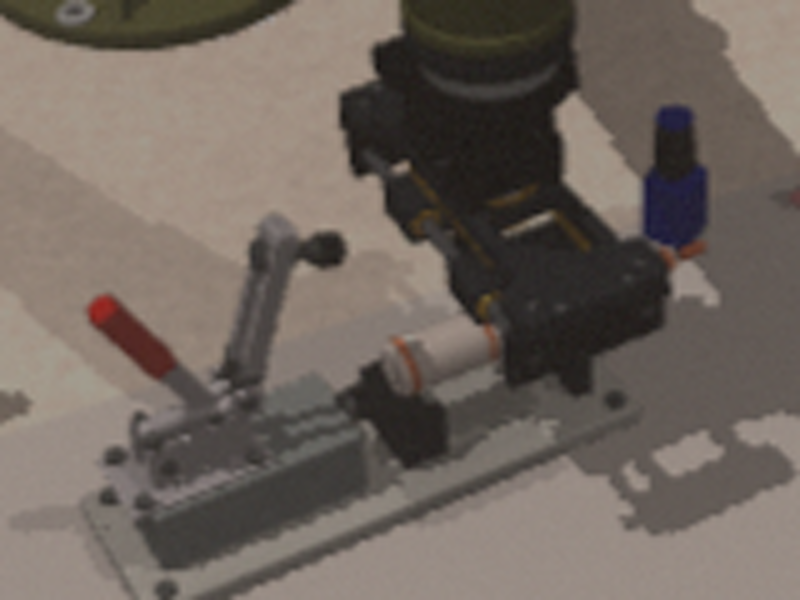

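send_rows --steps '[[[0,0,0.003],[0,0,0],0.02],[[0,0,0.006],[0,0,0],0.02],[[0,0,0.008],[0,0,0],0.02],[[0,0,0.009],[0,0,0],0.02],[[0,0,0.0095],[0,0,0],0.02]]'

```text
time_s: 9.62
tool_pos: [0.4652, 0.0288, 0.0276]
tool_rot: [-180.0, 0.0, 4.3]
force: [0.3, 0.5, -1.2]
grip_width: 0.0278
```

send_rows --steps '[[[0,0,0.0003],[0,0,0],0.02],[[0,0,0.0006],[0,0,0],0.02],[[0,0,0.0009],[0,0,0],0.02],[[0,0,0.0012],[0,0,0],0.02],[[0,0,0.0015],[0,0,0],0.02]]'

```text
time_s: 10.03
tool_pos: [0.4655, 0.0288, 0.0265]
tool_rot: [180.0, -0.0, 4.3]
force: [-0.4, 0.2, 2.4]
grip_width: 0.0276
```

send_rows --steps '[[[0,0,0],[0,0,0],0.029],[[0,0,0],[0,0,0],0.031],[[0,0,0],[0,0,0],0.033],[[0,0,0],[0,0,0],0.034],[[0,0,0],[0,0,0],0.034]]' --grip_force 5

```text
time_s: 10.45
tool_pos: [0.4657, 0.0288, 0.0266]
tool_rot: [180.0, -0.0, 4.3]
force: [-0.5, -0.2, -0.3]
grip_width: 0.0337
```

send_rows --steps '[[[0,0,0],[0,0,0],0.032],[[0,0,0],[0,0,0],0.03],[[0,0,0],[0,0,0],0.028],[[0,0,0],[0,0,0],0.026],[[0,0,0],[0,0,0],0.024]]' --grip_force 5

```text
time_s: 10.87
tool_pos: [0.4648, 0.0287, 0.0263]
tool_rot: [180.0, 0.1, 4.3]
force: [-2.7, -0.3, 2.4]
grip_width: 0.028
```

send_rows --steps '[[[0,0.001,0],[0,0,0],0.024],[[0,0.002,0],[0,0,0],0.024],[[0,0.003,0],[0,0,0],0.024],[[0,0.004,0],[0,0,0],0.024],[[0,0.005,0],[0,0,0],0.024]]'

```text
time_s: 11.28
tool_pos: [0.4651, 0.0247, 0.0263]
tool_rot: [-179.9, 0.1, 4.3]
force: [-3.4, 4.5, 3.3]
grip_width: 0.0279
```

send_rows --steps '[[[-0.0004,0.001,-0.0002],[0,0,0],0.024],[[-0.0007,0.002,-0.0003],[0,0,0],0.024],[[-0.0007,0.003,-0.0003],[0,0,0],0.024],[[-0.0007,0.004,-0.0003],[0,0,0],0.024],[[-0.0007,0.005,-0.0003],[0,0,0],0.024]]'

```text
time_s: 11.7
tool_pos: [0.4658, 0.0182, 0.0267]
tool_rot: [180.0, -0.0, 4.3]
force: [-0.2, 0.7, -1.7]
grip_width: 0.0279
```

send_rows --steps '[[[0,0.001,0.0002],[0,0,0],0.024],[[0,0.002,0.0002],[0,0,0],0.024],[[0,0.003,0.0002],[0,0,0],0.024],[[0,0.0035,0.0002],[0,0,0],0.024],[[0,0.004,0.0002],[0,0,0],0.024]]'

```text
time_s: 12.12
tool_pos: [0.4659, 0.0146, 0.0265]
tool_rot: [180.0, -0.0, 4.3]
force: [0.3, 0.3, -1.1]
grip_width: 0.0279
```

send_rows --steps '[[[0,0.0005,0],[0,0,0],0.024],[[0,0.001,0],[0,0,0],0.024],[[0,0.0015,0],[0,0,0],0.024],[[0,0.002,0],[0,0,0],0.024],[[0,0.0025,0],[0,0,0],0.024]]'

```text
time_s: 12.53
tool_pos: [0.466, 0.0133, 0.0266]
tool_rot: [-179.9, -0.0, 4.3]
force: [-0.2, 4.9, -1.1]
grip_width: 0.0281
```

send_rows --steps '[[[0,0.0004,0],[0,0,0],0.024],[[0,0.0008,0],[0,0,0],0.024],[[0,0.001,0],[0,0,0],0.024],[[0,0.001,0],[0,0,0],0.024],[[0,0.001,0],[0,0,0],0.024]]'

```text
time_s: 12.95
tool_pos: [0.4659, 0.0132, 0.0265]
tool_rot: [-179.9, -0.0, 4.4]
force: [-0.7, 5.0, -1.7]
grip_width: 0.0281
```

```bash
python3 - <<'E'
from h import *
for i in range(3):
  c=snap('wrist','w8.png')
  o=env.get_obs();print(o['tool_pos'],o['tool_rot'],o['force'],o['time_s'],o['grip_width'])
snap('side','s8.png');snap('scene','c8.png')
for n,b in [('c8',(250,220,60,45))]:
    a=cv2.imread(f'pics/{n}.png'); x,y,w,h=b; cv2.imwrite(f'pics/{n}z.png',cv2.resize(a[y:y+h,x:x+w],None,fx=12,fy=12,interpolation=cv2.INTER_CUBIC))
E
```

```text
[0.46590977 0.01322868 0.02653027] [-1.79874181e+02 -1.78083294e-03  4.36259919e+00] [-0.74866426  6.04496194 -1.15925231] 13.0 0.02768938625220782
[0.46591305 0.01322692 0.02652534] [-1.79875575e+02 -1.60541435e-03  4.36685464e+00] [ 0.01102118  6.8425172  -1.11355872] 13.05 0.028202674987599884
[0.46588947 0.0132264  0.02652375] [-1.79873932e+02  5.92052275e-04  4.36035556e+00] [-0.4800339   5.83401547 -0.65462428] 13.1 0.02795521364044654
```

View pics/c8z.png

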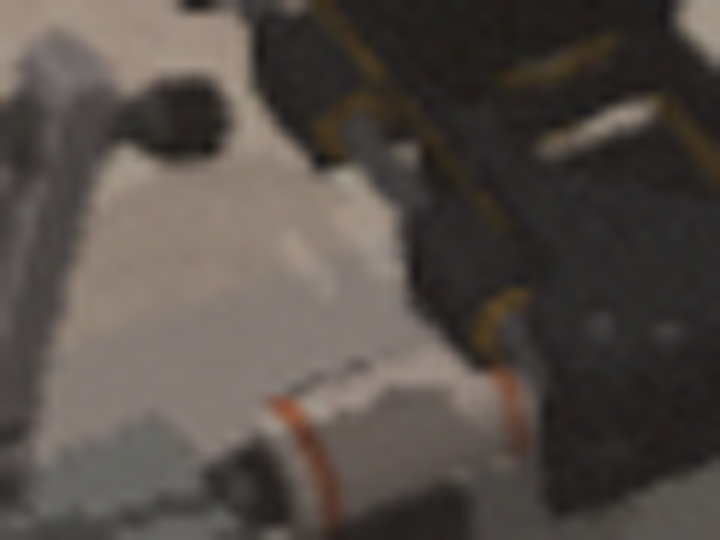

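View pics/w8.png

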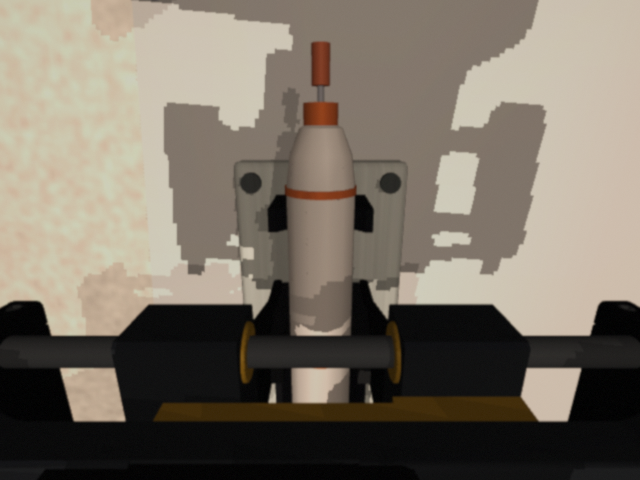

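send_rows --steps '[[[0,-0.0005,0.0002],[0,0,0],0.024],[[0,-0.0008,0.0002],[0,0,0],0.029],[[0,-0.0008,0.0002],[0,0,0],0.031],[[0,-0.0008,0.0002],[0,0,0],0.034],[[0,-0.0008,0.0002],[0,0,0],0.04]]'

```text
time_s: 13.62
tool_pos: [0.4662, 0.0113, 0.0265]
tool_rot: [179.9, -0.0, 4.3]
force: [-0.5, -0.5, 0.3]
grip_width: 0.035
```

send_rows --steps '[[[0,0,0],[0,0,0],0.05],[[0,0,0],[0,0,0],0.055],[[0,0,-0.005],[0,0,0],0.055],[[0,0,-0.02],[0,0,0],0.055],[[0,0,-0.045],[0,0,0],0.055]]'

```text
time_s: 14.03
tool_pos: [0.464, 0.0122, 0.0702]
tool_rot: [-179.9, 0.3, 4.3]
force: [0.0, -0.9, 0.4]
grip_width: 0.054
```

send_rows --steps '[[[0,0,-0.03],[0,0,0],0.055],[[0,0,-0.06],[0,0,0],0.055],[[0,0,-0.09],[0,0,0],0.055],[[0,0,-0.12],[0,0,0],0.055],[[0,0,-0.14],[0,0,0],0.055]]'

```text
time_s: 14.45
tool_pos: [0.4669, 0.0123, 0.2147]
tool_rot: [179.9, -0.2, 4.3]
force: [-0.0, -0.2, 0.1]
grip_width: 0.0544
```

```bash
python3 - <<'E'
from h import *
for i in range(5):
  c=snap('wrist','w9.png')
o=env.get_obs();print(o['tool_pos'],o['tool_rot'],o['force'],o['time_s'],o['grip_width'])
snap('side','s9.png');snap('scene','c9.png')
for n,b in [('c9',(210,210,130,97)),('s9',(320,180,120,100)),('w9',(240,120,160,200))]:
    a=cv2.imread(f'pics/{n}.png'); x,y,w,h=b; f=600/h if n[0]!='w' else 3; cv2.imwrite(f'pics/{n}z.png',cv2.resize(a[y:y+h,x:x+w],None,fx=f,fy=f,interpolation=cv2.INTER_CUBIC))
E
```

```text
[0.46544657 0.01204641 0.21074565] [1.79985882e+02 5.62752401e-02 4.30518392e+00] [ 0.81014293 -0.03838582 -0.44363275] 14.7 0.05508873892433548
```

View pics/c9z.png

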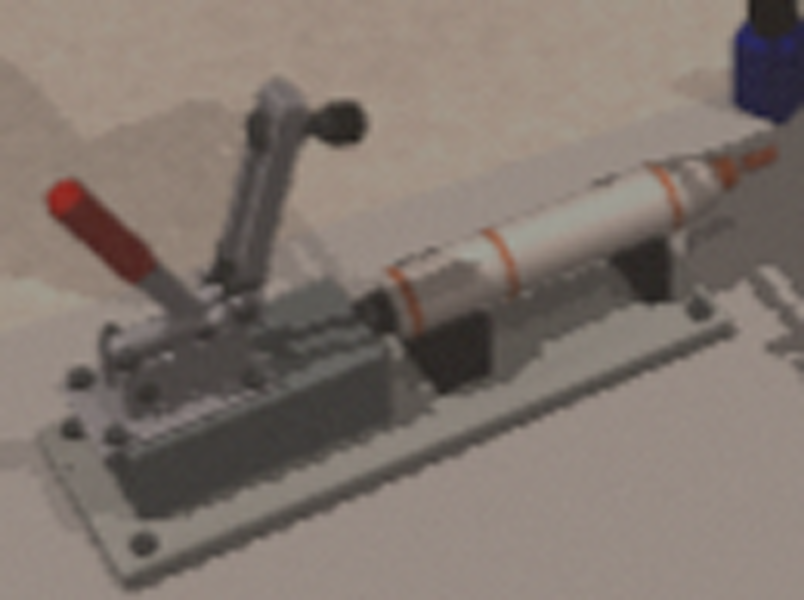

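View pics/w9z.png

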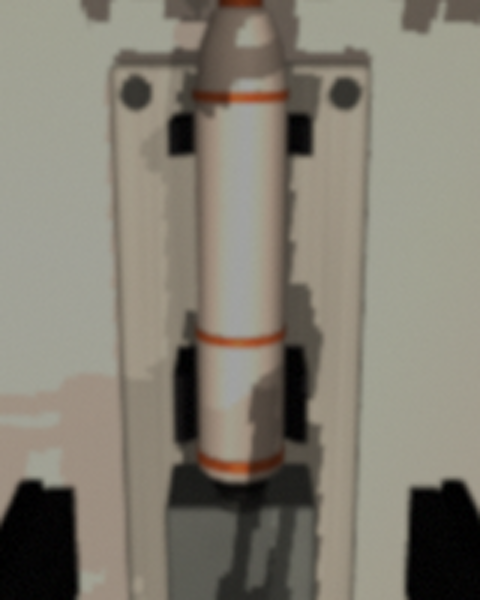

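View pics/s9z.png

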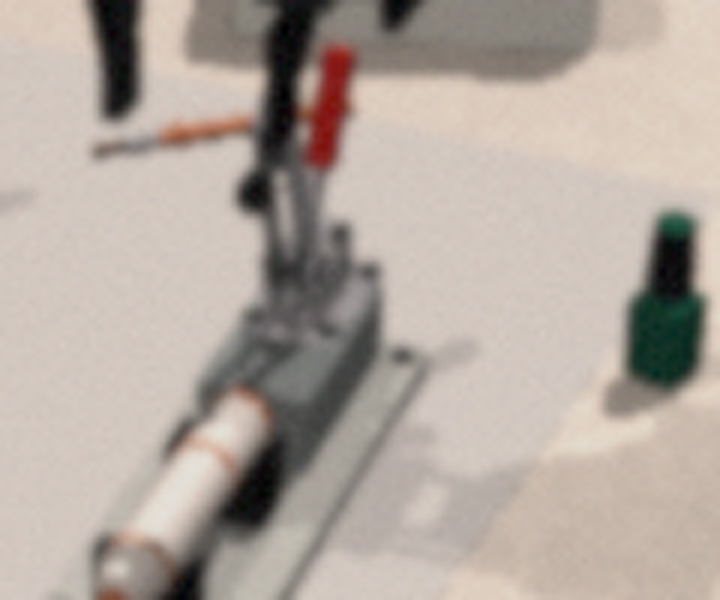

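send_rows --steps '[[[0,0,-0.025],[0,0,0],0.04],[[0,0,-0.05],[0,0,0],0.02],[[0,0.02,-0.05],[0,0,0],0],[[0,0.05,-0.05],[0,0,0],0],[[0,0.08,-0.05],[0,0,0],0]]'

```text
time_s: 15.22
tool_pos: [0.4718, -0.0678, 0.2608]
tool_rot: [180.0, 0.0, 4.5]
force: [-0.6, -0.3, -0.6]
grip_width: 0.0297
```

send_rows --steps '[[[0,0.025,0],[0,0,0],0],[[0,0.045,0],[0,0,0],0],[[0,0.058,0],[0,0,0],0],[[0,0.058,0.01],[0,0,0],0],[[0,0.058,0.03],[0,0,0],0]]'

```text
time_s: 15.63
tool_pos: [0.4775, -0.1253, 0.2317]
tool_rot: [180.0, -0.2, 4.3]
force: [-0.1, 0.2, -0.1]
grip_width: 0.0022
```

send_rows --steps '[[[0,0,0.025],[0,0,0],0],[[0,0,0.045],[0,0,0],0],[[0,0,0.055],[0,0,0],0],[[0,0,0.055],[0,0,0],0],[[0,0,0.055],[0,0,0],0]]'

```text
time_s: 16.05
tool_pos: [0.4762, -0.1244, 0.1761]
tool_rot: [-180.0, 0.0, 4.4]
force: [-0.1, 0.1, 0.9]
grip_width: 0.0007
```

```bash
cat >> h.py <<'E'
PC=np.array([.47066,-.05758,1.64603])
def incr(w): 
    d=w[:2]-PC[:2]; c,s=np.cos(PC[2]),np.sin(PC[2]); return 1000*np.array([c*d[0]+s*d[1],-s*d[0]+c*d[1],w[2]])
def look(tag):
    snap('wrist','w'+tag+'.png');snap('side','s'+tag+'.png');snap('scene','c'+tag+'.png')
    o=env.get_obs();print(incr(o['tool_pos']),o['tool_rot'],o['force'],o['time_s'],o['grip_width'])
    for n,b in [('c',(190,180,130,97)),('s',(330,160,120,100))]:
        a=cv2.imread(f'pics/{n}{tag}.png'); x,y,w,h=b; f=590/h; cv2.imwrite(f'pics/{n}{tag}z.png',cv2.resize(a[y:y+h,x:x+w],None,fx=f,fy=f,interpolation=cv2.INTER_CUBIC))
E
python3 -c "
from h import *
look('10')"
```

```text
[-68.10029437  -1.54362621 177.64871628] [ 1.79940085e+02 -1.17163310e-01  4.32672271e+00] [0.37343684 0.16640976 0.8794596 ] 16.2 0.0005914994399506658
```

View pics/c10z.png

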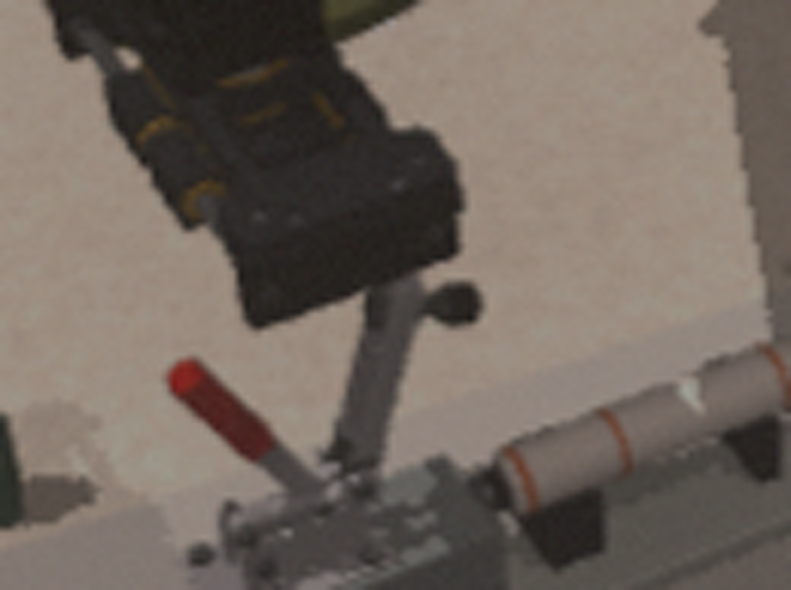

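View pics/s10z.png

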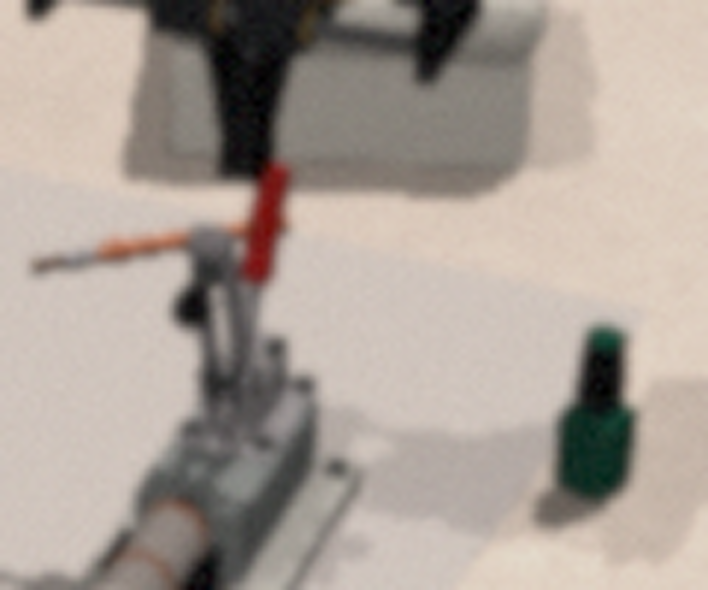

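View pics/w10.png

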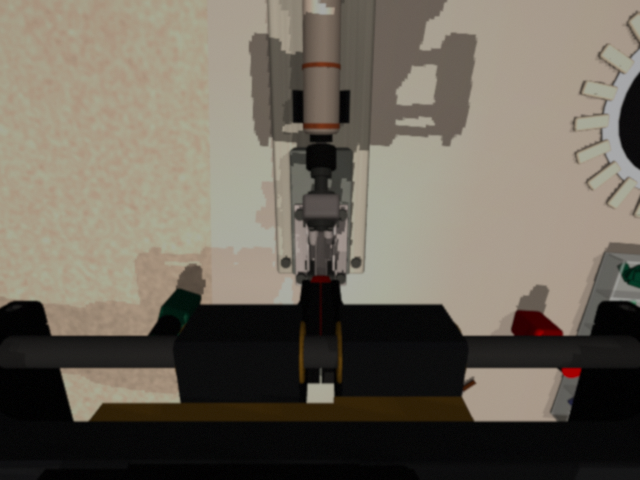

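```bash
python3 - <<'E'
from h import *
a=cv2.imread('pics/w10.png'); cv2.imwrite('pics/w10z.png',cv2.resize(a[120:310,260:380],None,fx=3.1*1.5,fy=3.1,interpolation=cv2.INTER_CUBIC))
c=load('w10.png'); 
r=a[:,:,2].astype(int)-a[:,:,1]; ys,xs=np.where(r[260:320,300:340]>60); print(ys.min()+260,ys.max()+260,xs.min()+300,xs.max()+300)
for v in range(272,284,2): print(v,incr(ray(c,(321,v),.117)))
print('proj', proj(c,c2w(PC,[(-76.9,0,117),(-83,0,114),(6,0,143),(-20,0,170),(-28,0,170),(-12,0,170)])))
E
```

```text
278 281 313 325
272 [-78.09079266  -0.15317381 117.        ]
274 [-79.53779458  -0.15669165 117.        ]
276 [-80.99010408  -0.1602224  117.        ]
278 [-82.44775042  -0.16376612 117.        ]
280 [-83.91076307  -0.16732289 117.        ]
282 [-85.37917173  -0.17089277 117.        ]
proj [[320.77445878 270.348088  ]
 [320.75612386 276.93693642]
 [321.10671956 144.10341231]
 [320.99644973 203.36528081]
 [320.95637002 219.57390334]
 [321.03767852 186.69196224]]
```

View pics/w10z.png

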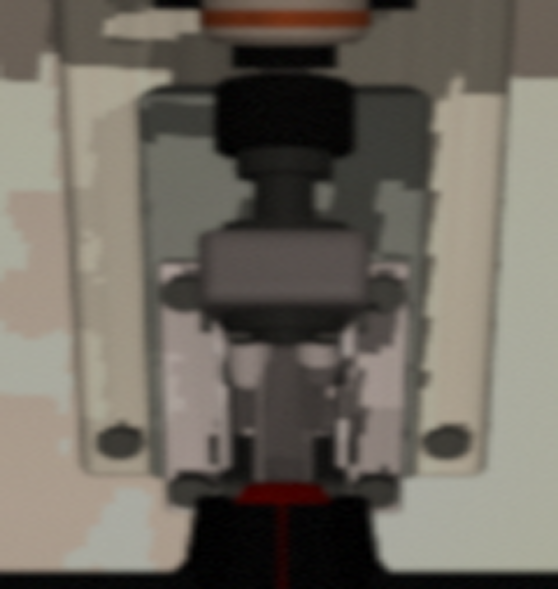

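send_rows --steps '[[[-0.0005,0,0.01],[0,0,0],0],[[-0.001,0,0.02],[0,0,0],0],[[-0.001,0,0.028],[0,0,0],0],[[-0.001,0.004,0.032],[0,0,0],0],[[-0.001,0.008,0.032],[0,0,0],0]]'

```text
time_s: 16.62
tool_pos: [0.475, -0.1335, 0.1428]
tool_rot: [-179.9, 0.1, 4.3]
force: [0.0, 0.3, 0.0]
grip_width: 0.0003
```

```bash
python3 - <<'E'
from h import *
T=[(0,-95,138,64),(.07,-101,138,58),(.18,-106,137.5,53),(.34,-110,136.5,48),(.53,-113,135.5,43),(.77,-115,133.5,38),(1.08,-117.5,130,32),(1.35,-119,126,27),(1.58,-120.5,122,22.5),(1.81,-122,117,18),(1.97,-123,114,15)]
for e in (5,10):
  for j,x,z,s in T:
    s=np.radians(s); B=np.array([x,z])+7*np.array([np.sin(s),np.cos(s)])+e*np.array([-np.cos(s),np.sin(s)]); print(e,j,(B+[9.5,0]).round(1))
look('11')
E
```

```text
5 0 [-81.4 145.6]
5 0.07 [-88.2 145.9]
5 0.18 [-93.9 145.7]
5 0.34 [-98.6 144.9]
5 0.53 [-102.4  144. ]
5 0.77 [-105.1  142.1]
5 1.08 [-108.5  138.6]
5 1.35 [-110.8  134.5]
5 1.58 [-112.9  130.4]
5 1.81 [-115.1  125.2]
5 1.97 [-116.5  122.1]
10 0 [-83.6 150.1]
10 0.07 [-90.9 150.2]
10 0.18 [-96.9 149.7]
10 0.34 [-102.   148.6]
10 0.53 [-106.   147.4]
10 0.77 [-109.1  145.2]
10 1.08 [-112.8  141.2]
10 1.35 [-115.2  136.8]
10 1.58 [-117.6  132.3]
10 1.81 [-119.8  126.7]
10 1.97 [-121.3  123.3]
[-76.80766009   0.34836108 144.38432526] [-1.79993993e+02 -9.66553060e-03  4.23984938e+00] [ 0.53137479  1.32349612 -0.22924709] 16.7667 0.0003314282654697932
```

View pics/c11z.png

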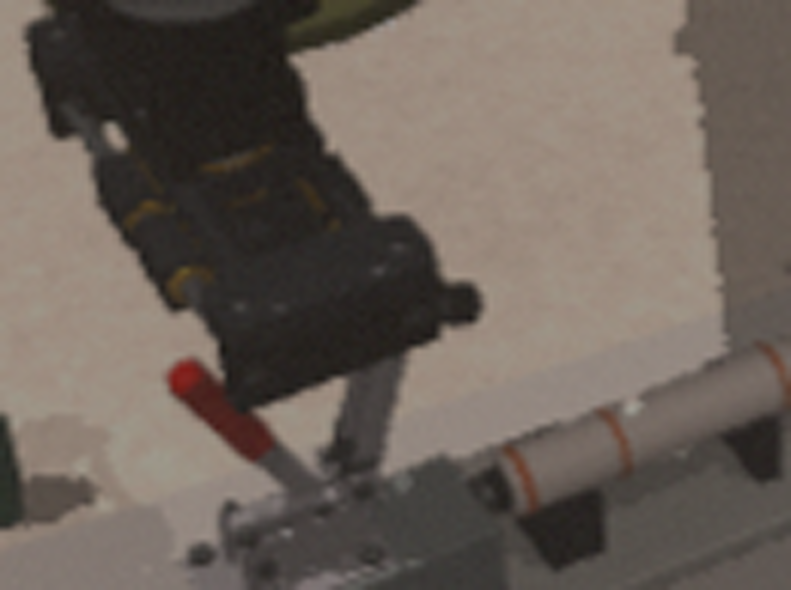

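View pics/w11.png

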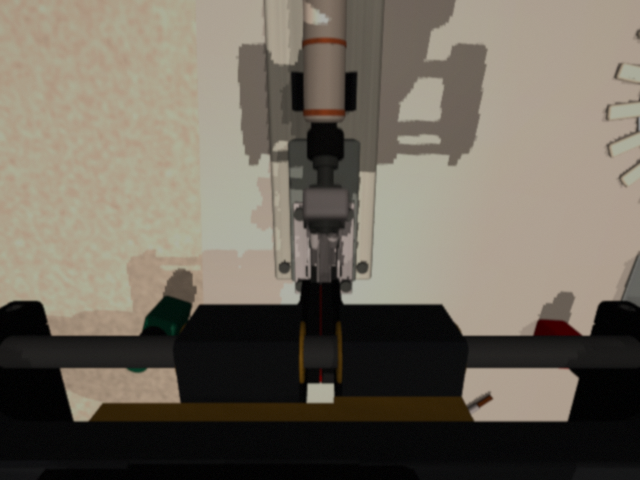

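send_rows --steps '[[[0,0.0015,0],[0,0,0],0],[[0,0.003,0],[0,0,0],0],[[0,0.005,0],[0,0,0],0],[[0,0.0065,0],[0,0,0],0],[[0,0.008,0],[0,0,0],0]]'

```text
time_s: 17.18
tool_pos: [0.4768, -0.1416, 0.1446]
tool_rot: [180.0, -0.0, 4.3]
force: [0.3, 0.6, 0.0]
grip_width: 0.0003
```

send_rows --steps '[[[0,0.0015,0],[0,0,0],0],[[0,0.003,0],[0,0,0],0],[[0,0.005,0],[0,0,0],0],[[0,0.0065,0],[0,0,0],0],[[0,0.008,0],[0,0,0],0]]'

```text
time_s: 17.6
tool_pos: [0.4772, -0.1496, 0.1444]
tool_rot: [-180.0, -0.0, 4.3]
force: [0.6, 1.0, 1.6]
grip_width: 0.0007
```

```bash
python3 - <<'E'
from h import *
look('12')
E
```

```text
[-92.47507828   0.51620864 144.31999046] [1.79984061e+02 6.13781280e-03 4.28411279e+00] [-0.23310006 -0.21624526 -0.77616381] 17.75 0.0004687504791069227
```

View pics/c12z.png

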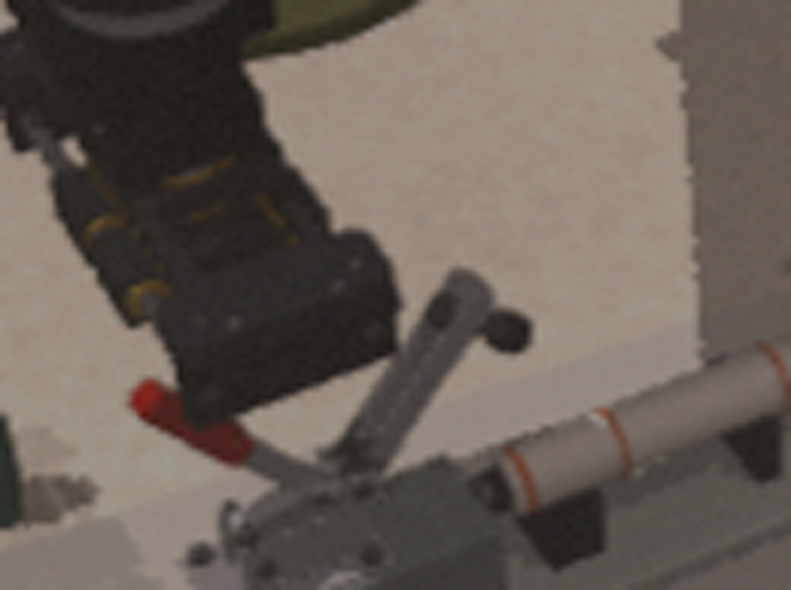

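send_rows --steps '[[[0,0.003,0],[0,0,0],0],[[0,0.006,0.0002],[0,0,0],0],[[0,0.009,0.001],[0,0,0],0],[[0,0.0115,0.002],[0,0,0],0],[[0,0.0135,0.0035],[0,0,0],0]]'

```text
time_s: 18.17
tool_pos: [0.4781, -0.1624, 0.1407]
tool_rot: [-179.9, 0.0, 4.3]
force: [-0.0, 4.7, 0.9]
grip_width: 0.0004
```

```bash
python3 - <<'E'
from h import *
look('13')
E
```

```text
[-106.32676609    0.60505242  140.67167605] [1.79960657e+02 1.29241315e-02 4.27772210e+00] [-1.37224333  0.90505979  1.14891583] 18.3167 0.0004976695340065835
```

View pics/c13z.png

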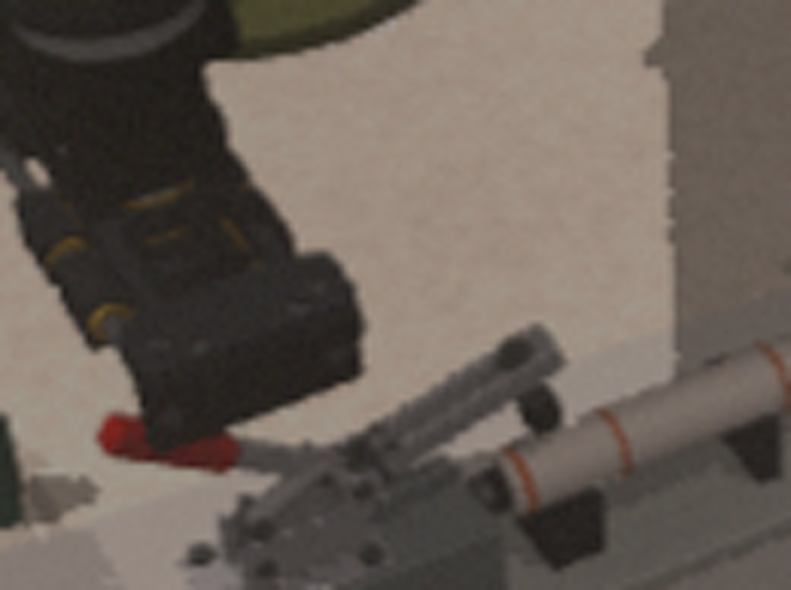

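View pics/s13z.png

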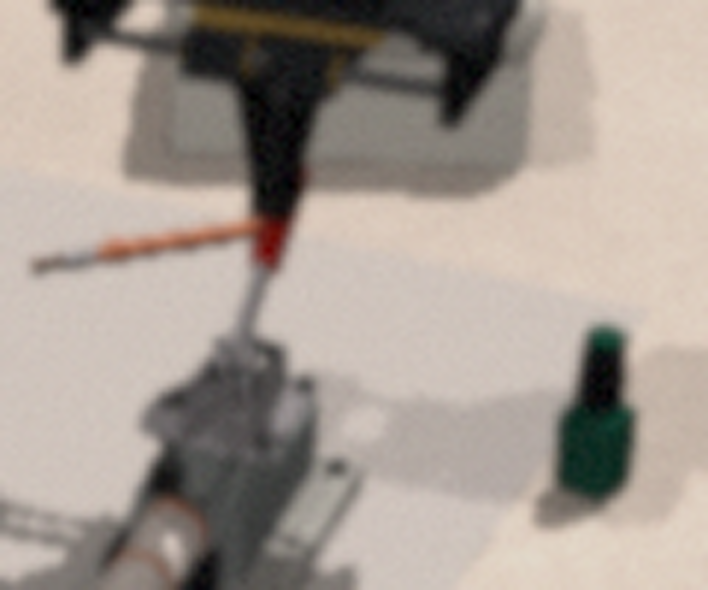

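send_rows --steps '[[[0,0.001,0.001],[0,0,0],0],[[0,0.002,0.002],[0,0,0],0],[[0,0.003,0.003],[0,0,0],0],[[0,0.0035,0.004],[0,0,0],0],[[0,0.004,0.005],[0,0,0],0]]'

```text
time_s: 18.73
tool_pos: [0.4785, -0.1672, 0.1358]
tool_rot: [180.0, -0.0, 4.3]
force: [-0.8, 2.9, 2.7]
grip_width: 0.0009
```

send_rows --steps '[[[0,0.0005,0.0008],[0,0,0],0],[[0,0.001,0.0016],[0,0,0],0],[[0,0.0012,0.0024],[0,0,0],0],[[0,0.0015,0.0032],[0,0,0],0],[[0,0.002,0.004],[0,0,0],0]]'

```text
time_s: 19.15
tool_pos: [0.479, -0.169, 0.1328]
tool_rot: [180.0, -0.0, 4.3]
force: [-3.1, 2.8, 8.2]
grip_width: 0.0005
```

```bash
python3 - <<'E'
from h import *
look('14')
E
```

```text
[-1.11750179e+02  6.12777421e-02  1.32783779e+02] [ 1.79961205e+02 -3.23988892e-02  4.30250508e+00] [-1.83658905  3.56522419  6.95108461] 19.3 0.0008001269072856374
```

View pics/c14z.png

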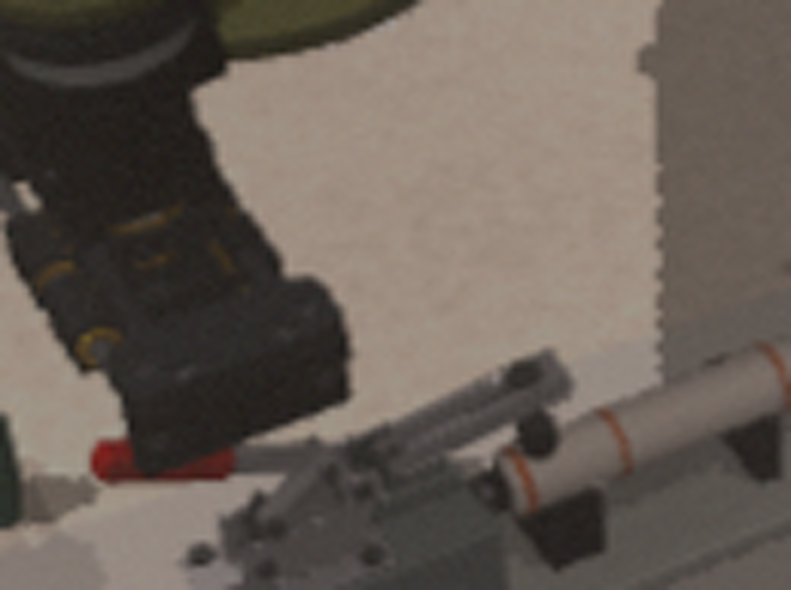

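send_rows --steps '[[[0,0.0003,0.0006],[0,0,0],0],[[0,0.0006,0.0012],[0,0,0],0],[[0,0.0009,0.0018],[0,0,0],0],[[0,0.0012,0.0024],[0,0,0],0],[[0,0.0014,0.003],[0,0,0],0]]'

```text
time_s: 19.72
tool_pos: [0.4792, -0.1705, 0.13]
tool_rot: [179.9, -0.0, 4.3]
force: [-2.7, 3.2, 8.1]
grip_width: 0.0005
```

send_rows --steps '[[[0,0.0003,0.0006],[0,0,0],0],[[0,0.0006,0.0012],[0,0,0],0],[[0,0.0009,0.0018],[0,0,0],0],[[0,0.0011,0.0024],[0,0,0],0],[[0,0.0013,0.003],[0,0,0],0]]'

```text
time_s: 20.13
tool_pos: [0.4791, -0.1722, 0.1265]
tool_rot: [179.9, -0.0, 4.3]
force: [-1.4, 2.0, 4.7]
grip_width: 0.0004
```

Force is easing toward the dead point; continue a little.

send_rows --steps '[[[0,0.0002,0.0006],[0,0,0],0],[[0,0.0004,0.0012],[0,0,0],0],[[0,0.0006,0.0018],[0,0,0],0],[[0,0.0008,0.0024],[0,0,0],0],[[0,0.001,0.0026],[0,0,0],0]]'

```text
time_s: 20.55
tool_pos: [0.4786, -0.173, 0.1227]
tool_rot: [180.0, 0.0, 4.3]
force: [0.1, -0.2, -0.2]
grip_width: 0.0002
```

```bash
python3 - <<'E'
from h import *
look('15')
E
```

```text
[-115.50041671    0.599649    122.97822756] [-1.79997380e+02  1.55988883e-02  4.28989038e+00] [ 0.03235057 -0.5814289  -1.56823927] 20.7 0.0008163683240306662
```

View pics/c15z.png

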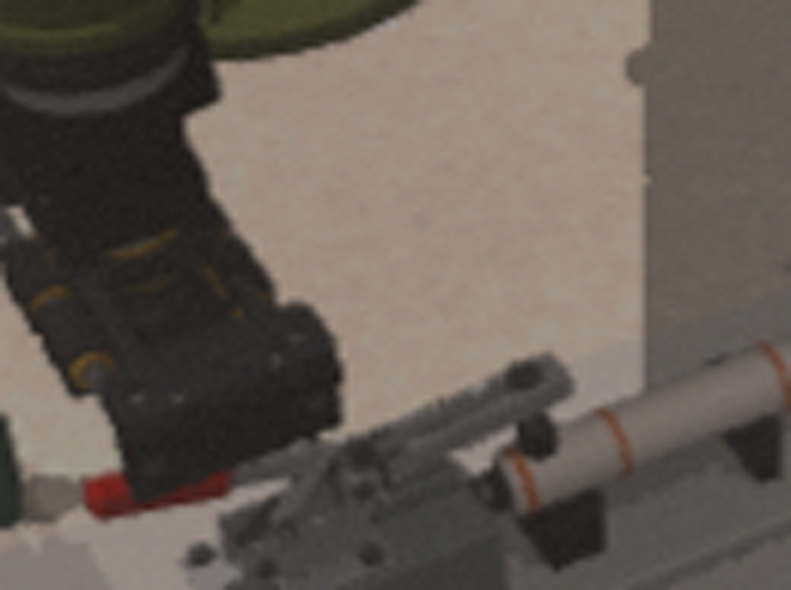

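send_rows --steps '[[[0,0.0001,0.0005],[0,0,0],0],[[0,0.0002,0.001],[0,0,0],0],[[0,0.0003,0.0014],[0,0,0],0],[[0,0.0003,0.0014],[0,0,0],0],[[0,0.0003,0.0014],[0,0,0],0]]'

```text
time_s: 21.12
tool_pos: [0.4789, -0.173, 0.1218]
tool_rot: [180.0, 0.0, 4.3]
force: [0.1, -0.7, 0.8]
grip_width: 0.0005
```

Free of the handle; now retreat upward and look.

send_rows --steps '[[[0,0,-0.003],[0,0,0],0],[[0,0,-0.01],[0,0,0],0],[[0,0,-0.03],[0,0,0],0],[[0,0,-0.055],[0,0,0],0],[[0,0,-0.08],[0,0,0],0]]'

```text
time_s: 21.53
tool_pos: [0.4787, -0.1727, 0.2031]
tool_rot: [-180.0, 0.0, 4.3]
force: [1.0, -0.5, 0.7]
grip_width: 0.0004
```

send_rows --steps '[[[0,0,-0.025],[0,0,0],0],[[0,0,-0.05],[0,0,0],0],[[0,-0.025,-0.07],[0,0,0],0],[[0,-0.055,-0.08],[0,0,0],0],[[0,-0.08,-0.08],[0,0,0],0]]'

```text
time_s: 21.95
tool_pos: [0.4744, -0.0916, 0.2855]
tool_rot: [179.9, -0.3, 4.3]
force: [0.8, -0.3, 1.0]
grip_width: 0.0003
```

send_rows --steps '[[[0,-0.025,0],[0,0,0],0],[[0,-0.05,0],[0,0,0],0],[[0,-0.07,0],[0,0,0],0],[[0,-0.08,0],[0,0,0],0],[[0,-0.08,0],[0,0,0],0]]'

```text
time_s: 22.37
tool_pos: [0.467, -0.0108, 0.2826]
tool_rot: [180.0, -0.1, 4.6]
force: [1.5, 1.0, -0.2]
grip_width: 0.0001
```

```bash
python3 - <<'E'
from h import *
for i in range(4): env.read_camera('wrist')
look('16')
a=cv2.imread('pics/w16.png'); cv2.imwrite('pics/w16z.png',cv2.resize(a[80:330,240:400],None,fx=2.4*1.5,fy=2.4,interpolation=cv2.INTER_CUBIC))
E
```

```text
[ 43.08106392   0.49638906 281.66363363] [-1.79978498e+02  2.16498280e-02  4.17744456e+00] [ 0.54563471 -0.17146641 -0.30634986] 22.7167 0.0007040793072437309
```

View pics/c16z.png

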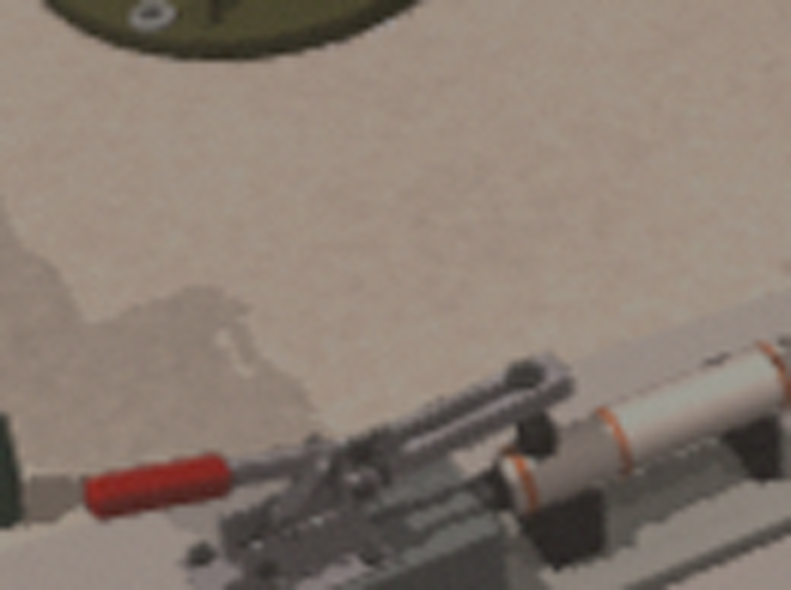

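View pics/w16z.png

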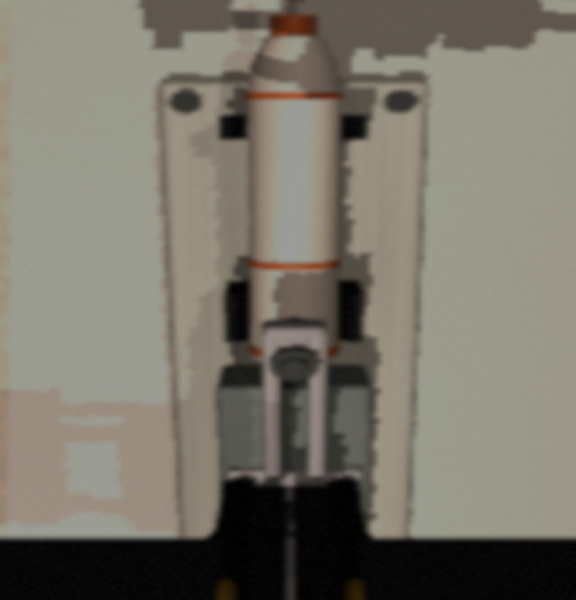

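View pics/s16z.png

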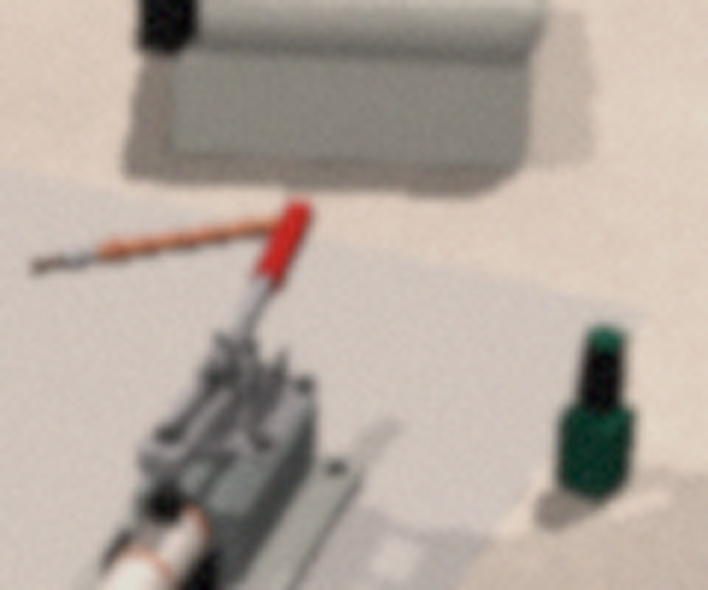

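View pics/c16.png

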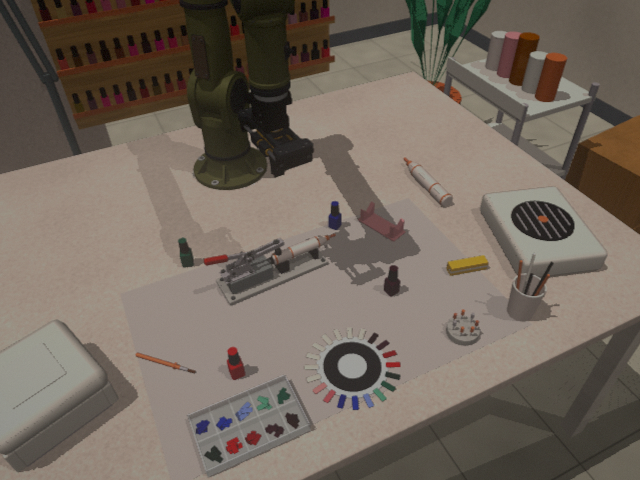

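```bash
python3 - <<'E'
from h import *
print(env.sign_off())
E
```

```text
the job is handed in; nothing more can be done
None
```

The handpiece is clamped in the cradle and the job is handed in, at about 23 s of the 72 s allowed. `sign_off` reports no verdict, so success is judged only from my own checks below.

**What I did:** I took the handpiece from the pink rest and laid it in both V-blocks with its nose away from the clamp. I slid it back under a 5 N grip until it met the stop screw's foot. There the tool stopped moving and the force reached about 5 to 7 N. I then let go and pushed the red handle over with closed fingers. The handle force peaked at about 9 N, eased, and dropped to zero past the dead point.

**Last checks:**
- **Clamp:** the handle stayed down and the tip stayed on the barrel after the arm withdrew. I could not read the joint values, so the handle angle and how far the tip is pressed in are inferred from the pictures and forces.
- **Handpiece:** it lies in both blocks and the pictures show no gap at the foot. They cannot rule out a gap of about 1 mm; the firm stop I felt is the better evidence.
- **Other items:** the bottles, buffer and brush look unmoved.
- **Robot:** the arm is clear of everything.

**What disagreed:** my first look put the foot's face at about x = 6.6 mm, but contact put it nearer 9 to 11 mm, so I went by the contact. The handle's offset along its slot came out between about -1 and -4 mm depending on which part I measured. I worked by force there instead.

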